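# Set out a slide-staining line beside the sample rack

### The arm

A 6-joint arm with a two-finger parallel gripper is mounted at the origin on the work surface. World frame = base frame: x ahead of the robot, y to its left, z up, the work surface at z = 0. Lengths are in mm, angles in rad, forces in N, time in s.
With the tool pointing down it reaches from about 250 to 775 mm from the base axis. Payload 4 kg.
Tool frame: the origin (TCP) lies on the centre line of the jaws, within the pads' length; the fingertips stand ahead of it and the grasp point (between the pads) lies 2 mm behind it (arm.tip_extent is the x of the fingertips in the tool frame, in mm); x points along the fingers, z is the direction in which the jaws open and shut, and the axes are right-handed (so a half turn about x gives the same grasp; the last joint's range is limited). The gripper opens to 85 mm and grips with 20 to 120 N. Pads are 22 mm wide; open, the fingers measure 114 mm over their backs; the gripper's body (76 mm by 85 mm) begins 54 mm behind the grasp point. The pads swing forward as they close: fully open they stand 13 mm farther back than shut.
Start: joints at [-1.344, 0.087, 1.371, -0, 1.684, -0.103], TCP at [178.117, -520.378, 219.841] pointing down, gripper open.
Joint ranges: [-3.1, 3.1], [-0.76, 2.03], [0.27, 2.55], [-1.08, 4.22], [0.17, 2.65], [-2.57, 2.57]. Speed limits (rad/s): [2.79, 2.79, 3.14, 3.14, 3.14, 3.14].

### API

Orientations are given as a rotation vector (axis times angle).
In Python, from cell import arm, viewer, job gives the robot as it stands. The module is installed in compiled form; this text tells all that it offers.
- The arm moves only by the tool step_arm, never from a script. Its argument "deltas" is a list of rows, each a list of 2 entries, a list of its own where there are three numbers: the shift along the tool's x, y, z in cm, then the turn about the tool's x in rad. In form: [[[x, y, z], spin], ...]. A call has 1 to 12 rows; each row shifts and turns the commanded pose from where the row before left it, along the tool's axes as they then stand; what a row does not reach is not made up. A row lasts 1/12 s, in which the tool goes at most 41.7 mm and 7.16 degrees, less where a joint would pass 70% of its speed; a pose out of reach is approached as far as the arm can. A call is refused whole if a number of a shift passes 4.17 or a number of a turn 0.125, either way. A call with a gripper value outside its range is refused whole. "grip" is the opening in per cent of the stroke, from 0 (shut) to 100 (fully open), set as the call begins (left out, the last holds). The fingers move at their own pace and stop on an object; "squeeze" is the grip in N (left out, the last holds). Time passes only in rows, so rows that do not move let the fingers close. It gives the time, the measured TCP pose, the force and the opening at its end, in the units of the state.
- arm.get_obs(): the state, without advancing time (a new reading comes with each control period).
- viewer.camera(name): name is "side" or "top"; returns a dict with "color" (400x640x3 uint8, blue, green, red), "vertical_fov" (degrees; the focal length in pixels is half the picture's height over the tangent of half this angle, whatever the lens; pixels are square), "cx", "cy" (the principal point, pixels), "k1" (the pictures are not rectified: a ray, as slopes to the right and down, at radius r is drawn at 1 + k1 r^2 times it, then the intrinsics apply), "R" (3x3) and "t" (3): a world point X has camera coordinates R X + t. Camera axes: x right, y down, z forward; pixel columns grow to the right and rows downward; lengths in mm; the calibration is good to about 2 mm. A picture is of the moment at which its call begins. There is no depth.
- job.sign_off(): hands the job in, once; it reports no verdict.
Trained networks look in the newest picture that a camera, given by its name, has taken for a name from the list of things; names that differ only in an ending like _2 or _b are one class to them, and where a whole thing is asked for, a point or a joint stands for the part that bears it (a point fixed in the world has none). Each returns a list of dicts, best first, with "conf" (0 to 1); they miss things now and then, are a little off and sometimes report something else, mostly with a low value. They report only what shows in the picture. A call takes as long as a camera call. They do not tell look-alikes from the thing itself.
- viewer.look_for(camera, target): "location" ([x, y, z] in mm, in the coordinates of the camera as it stood for that picture, good to about 4 mm: the middle of the surface that is visible of it).
- viewer.pinpoint(camera, target): "location" ([x, y, z] in mm, in the coordinates of the camera as it stood for that picture, good to about 4 mm: a listed point, or the origin of a listed thing).
The state is a dict: "time_s": time; "joint_pos": joint angles; "qd": joint speeds; "effort": joint torques, N m; "ee_pos": TCP position; "orientation": TCP orientation; "contact_force": force on the tool from outside, world axes, zero at the start; "moment": the same for the moment, N m; "finger_gap": opening from 0.0 (shut) to 1.0 (fully open).
Only numpy, scipy, OpenCV 4.12 (cv2) and the standard library are available. Lean on these libraries where they do the work, as an engineer would, in place of code of your own. Each camera call takes 0.05 s, during which the arm holds its last target.

### The job

Set out the slide-staining line in the three round holders, one vessel standing upright in each: the dropper bottle in the holder next to the tube rack, the beaker in the holder next to the discard tub, and the squat jar in the middle holder between the two, with its lid lying flat and centred on top so that it covers the mouth. Keep the bottle, jar and beaker upright all the time, and leave the tube rack, the tub and the timer where they stand.

Things in the scene. Friction and masses are not known exactly. Their poses are not given: they have to be found in the camera images.
- bottle_mid (a point): White plastic dropper bottle with grey cap and pointed nozzle, closed; 92 mm high. Body a cylinder 54 mm in diameter from the base up to 54 mm, then a shoulder; cap 26 mm in diameter from 64 to 78 mm, nozzle above. 70 to 140 g. The point lies on its axis 46 mm above its base (half-way up); z points up along the axis. Starts standing on the bench.
- jar_mid (a point): Squat white ceramic staining jar, round and straight-sided, open at the top: 64 mm in diameter outside, 56 mm inside, 50 mm high. 110 to 220 g. The point lies on its axis 25 mm above its base (half-way up); z points up. Starts standing on the bench.
- beaker_mid (a point): Stainless-steel beaker, round and straight-sided, open at the top, with a small spout at the rim (sticks out 9 mm, its +x side, at 67 to 70 mm height): 58 mm in diameter, 70 mm high, wall 2 mm. 75 to 155 g. The point lies on its axis 35 mm above its base (half-way up); z points up. Starts standing on the bench.
- lid_mid (a point): Lid of the jar: a flat white ceramic disc, 74 mm in diameter and 6 mm thick, flat underneath, with an upright cylindrical knob 20 mm in diameter and 30 mm tall in the middle of its top (36 mm high overall). 50 to 100 g. The point lies on its axis 18 mm above its underside (half-way up); z points up through the knob. Starts flat on the bench, knob up.
- holder_a: Low round grey plastic dish fixed to the bench, one of three alike standing in a row about 130 mm apart (the row runs roughly along y, turned a little). 92 mm across outside, 84 mm inside, rim 6 mm high, inner floor 3 mm above the bench. Origin: centre of its underside, on the bench. Which of the three (a, b, c) is at which end or in the middle differs from start to start: go by position.
- holder_b: Low round grey plastic dish fixed to the bench, one of three alike standing in a row about 130 mm apart (the row runs roughly along y, turned a little). 92 mm across outside, 84 mm inside, rim 6 mm high, inner floor 3 mm above the bench. Origin: centre of its underside, on the bench. Which of the three (a, b, c) is at which end or in the middle differs from start to start: go by position.
- holder_c: Low round grey plastic dish fixed to the bench, one of three alike standing in a row about 130 mm apart (the row runs roughly along y, turned a little). 92 mm across outside, 84 mm inside, rim 6 mm high, inner floor 3 mm above the bench. Origin: centre of its underside, on the bench. Which of the three (a, b, c) is at which end or in the middle differs from start to start: go by position.
- rack: Sample tube rack, loose: white block 90 x 90 x 40 mm with six capped sample tubes standing in it, 94 mm high overall. Stands on the bench at one end of the row of holders, about 145 mm beyond the end holder (centre to centre). Which end differs from start to start. Origin: centre of its underside. To be left where it is.
- tub: Discard tub, loose: empty open grey plastic box 95 x 95 mm, 60 mm high. Stands on the bench at the other end of the row of holders from the rack, about 145 mm beyond the end holder. Origin: centre of its underside. To be left where it is.
- timer: Small bench timer lying flat, loose: white plastic, 46 x 56 x 20 mm, with a dark blank display. Stands among the vessels' starting places, in front of the robot. Origin: centre of its underside. To be left where it is.
There are look-alikes about, which are no part of the job. Leave any red look-alike of the rack alone.

How it is judged (in metres and radians):
At the end, for the whole second after the job is handed in: Bottle, beaker and jar stand upright inside the rims of their holders (off-centre at most 18, 16, 14 mm; tilt under 0.08 rad): bottle next to the rack, beaker next to the tub, jar between; lid flat on the jar, within 10 mm of centred; all released and at rest ((horizontal distance between bottle_mid and holder_a below 0.018 m or horizontal distance between bottle_mid and holder_b below 0.018 m or horizontal distance between bottle_mid and holder_c below 0.018 m) and height (world z) of bottle_mid between 0.045 and 0.053 m and angle between each of bottle_mid, jar_mid, beaker_mid, lid_mid's own z axis and vertical below 0.08 rad and (horizontal distance between jar_mid and holder_a below 0.014 m or horizontal distance between jar_mid and holder_b below 0.014 m or horizontal distance between jar_mid and holder_c below 0.014 m) and height (world z) of jar_mid between 0.024 and 0.032 m and (horizontal distance between beaker_mid and holder_a below 0.016 m or horizontal distance between beaker_mid and holder_b below 0.016 m or horizontal distance between beaker_mid and holder_c below 0.016 m) and height (world z) of beaker_mid between 0.034 and 0.042 m and horizontal distance between bottle_mid and rack below 0.21 m and horizontal distance between beaker_mid and tub below 0.21 m and horizontal distance between jar_mid and rack above 0.21 m and horizontal distance between jar_mid and tub above 0.21 m and horizontal distance between lid_mid and jar_mid below 0.01 m and z of lid_mid in the frame of jar_mid between 0.039 and 0.047 m and linear speed of each of bottle, jar, beaker, lid below 0.02 m/s); the robot touches nothing.
It fails at once if the tube rack is shifted by more than 20 mm (distance of rack from where it was at the start of the episode above 0.02 m).
It fails at once if the discard tub is shifted by more than 20 mm (distance of tub from where it was at the start of the episode above 0.02 m).
It fails at once if the timer is shifted by more than 20 mm (distance of timer from where it was at the start of the episode above 0.02 m).
It fails at once if the bottle, jar or beaker is tipped by more than 0.5 rad (angle between any of bottle_mid, jar_mid, beaker_mid's own z axis and vertical above 0.5 rad).
It also fails if it takes over 112 s, if anything falls off the work surface, if the arm or the gripper's body presses on something with over 40 N, if the wrist force passes 120 N, or if a joint passes its speed limit or range.

## Working session

There is one attempt and no reset: what is moved stays moved. The work goes in short steps, Python scripts to look and compute and a tool call to move; the robot and the scene stay as the last step left them, time stands still between calls to the robot, and variables do not carry over. Pictures are saved under pics/ and viewed, and the job is handed in when it is done.

Besides the shell and the picture viewer there is one more tool, called after "Emit:" as name(argument=value, ...), one argument or row to a line, values as JSON. step_arm: Moves the arm, as the interface text tells. Its arguments: {"type":"object","properties":{"deltas":{"type":"array"},"grip":{"type":"number"},"squeeze":{"type":"number"}},"required":["deltas"]}

```bash
ls; mkdir -p pics; cat > h.py <<'E'
import numpy as np, cv2
from cell import arm, viewer, job
def shot(n,fn):
    c=viewer.camera(n); cv2.imwrite('pics/'+fn,c['color']); return c
def w(c,p): return np.array(c['R']).T@(np.array(p)-np.array(c['t']))
E
python3 - <<'E'
from h import *
print(arm.get_obs(), arm.tip_extent)
for n in ('side','top'):
    c=shot(n,n+'0.png'); print(n,c['vertical_fov'],c['cx'],c['cy'],c['k1'],-np.array(c['R']).T@c['t'])
    for t in ['bottle_mid','jar_mid','beaker_mid','lid_mid','holder_a','rack','tub','timer']:
        for d in viewer.pinpoint(n,t): print(t,round(d['conf'],2),w(c,d['location']).round(0))
E
```

```text
pics
{'time_s': 0.0, 'joint_pos': array([-1.34406948e+00,  8.79797651e-02,  1.37228188e+00,  1.95370393e-05,
        1.68355847e+00, -1.03110438e-01]), 'qd': array([-0.00033468, -0.0008428 ,  0.00121242,  0.00049326, -0.00065178,
       -0.00150929]), 'effort': array([-7.53879449e-04, -3.51871884e+01, -3.13271463e+01, -3.37301290e-04,
        1.07903426e-02, -1.41545561e-05]), 'ee_pos': array([ 178.01888993, -519.84844993,  218.6115759 ]), 'orientation': array([ 0.9643465 ,  1.34907768, -0.9618795 ]), 'contact_force': array([ 0.27496972, -0.49360606,  0.68612466]), 'moment': array([-0.05246145, -0.04940596, -0.03164119]), 'finger_gap': 0.9971684921531453} 17.0
side 44.4504475869341 325.8963338014344 203.37964994963502 -0.08825552184978071 [ 25.1482156  826.635621   909.39960074]
bottle_mid 0.96 [ 391. -289.   44.]
jar_mid 0.75 [465. 120.  25.]
beaker_mid 0.97 [ 481. -116.   30.]
lid_mid 0.75 [422. 310.  20.]
holder_a 0.97 [ 672. -179.   -0.]
holder_a 0.94 [645.  81.   0.]
holder_a 0.72 [659. -45.  -2.]
rack 0.83 [632. 371.   3.]
rack 0.72 [641. 226.   1.]
tub 0.67 [ 695. -327.   -1.]
timer 0.53 [466.  -5.  -3.]
top 53.940406344994706 319.12804320408816 193.91994324900253 0.01348361841983585 [ 371.74304326   22.40118095 1150.39468949]
bottle_mid 0.86 [ 395. -288.   43.]
jar_mid 0.57 [467. 118.  25.]
lid_mid 0.92 [427. 314.  19.]
holder_a 0.67 [660. -47.   1.]
holder_a 0.62 [648.  78.  -1.]
holder_a 0.58 [ 671. -180.    0.]
rack 0.94 [632. 223.   4.]
rack 0.94 [629. 366.  -0.]
tub 0.81 [ 691. -321.   -4.]
timer 0.61 [466.  -2.  -2.]
timer 0.46 [ 668. -179.   -0.]
```

View pics/side0.png

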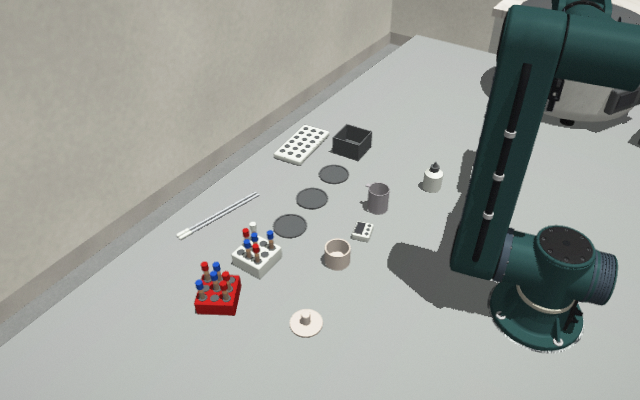

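View pics/top0.png

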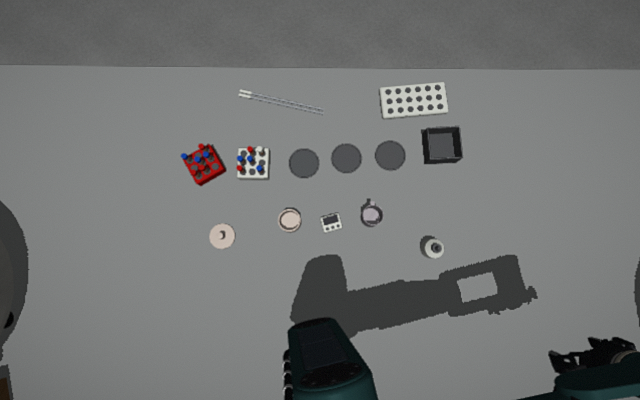

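Side view: the white rack is at (257,252), the red look-alike at (217,290), and the holders at (290,225), (312,198) and (334,174). The tub is at (352,141), the jar at (337,255), the beaker at (378,198), the bottle at (433,180), the lid at (306,322) and the timer at (363,231). In the top view the white rack is at (253,163), so the rack end is the holder near (646,80) mm. Next I'll triangulate from both views.

```bash
cat >> h.py <<'E'
from scipy.spatial.transform import Rotation as Ro
def tri(obs):  # obs list of (c, camera-coords loc): least-squares ray crossing
    A=np.zeros((3,3));b=np.zeros(3)
    for c,p in obs:
        R=np.array(c['R']);o=-R.T@c['t'];d=R.T@np.array(p);d/=np.linalg.norm(d)
        M=np.eye(3)-np.outer(d,d);A+=M;b+=M@o
    return np.linalg.solve(A,b)
def locs(targets,n0=1,minc=.3,pr=True):
    """pinpoint in both cams; pair by nearest; triangulate"""
    C={n:viewer.camera(n) for n in('side','top')};out={}
    for t in targets:
        S=[d for d in viewer.pinpoint('side',t) if d['conf']>minc];T=[d for d in viewer.pinpoint('top',t) if d['conf']>minc]
        for s in S:
            ws=w(C['side'],s['location']);best=None
            for q in T:
                wq=w(C['top'],q['location']);
                if np.linalg.norm(wq-ws)<25: best=(q,wq)
            if best: print(t,'side',ws.round(),'top',best[1].round(),'tri',tri([(C['side'],s['location']),(C['top'],best[0]['location'])]).round(1))
            else: print(t,'side only',ws.round(1),round(s['conf'],2))
        if not S:
            for q in T: print(t,'top only',w(C['top'],q['location']).round(1),round(q['conf'],2))
    return C
def pose():
    o=arm.get_obs();R=Ro.from_rotvec(o['orientation']).as_matrix()
    print('t',round(o['time_s'],2),'tcp',o['ee_pos'].round(1),'x',R[:,0].round(3),'y',R[:,1].round(3),'z',R[:,2].round(3),'gap',round(o['finger_gap'],3),'F',o['contact_force'].round(1),'j1,6',o['joint_pos'][[0,5]].round(2)); return o,R
def go(target,yaw=None):
    """print shift in tool frame, cm; yaw=desired angle of tool z in xy"""
    o,R=pose();d=R.T@(np.array(target)-o['ee_pos'])/10
    a=np.arctan2(R[1,2],R[0,2]);print('shift cm',d.round(2),'zyaw',round(a,3))
    if yaw is not None:
        e=(yaw-a+np.pi/2)%np.pi-np.pi/2; print('spin about tool x (x down):',round(-e,3),'or',round(-e+np.pi,3),round(-e-np.pi,3))
E
python3 - <<'E'
from h import *
locs(['bottle_mid','jar_mid','beaker_mid','lid_mid','holder_a','rack','tub','timer'],minc=.25)
go([393,-288,180])
E
```

```text
bottle_mid side [ 395. -292.   45.] top [ 396. -288.   43.] tri [ 394.5 -287.1   48.4]
jar_mid top only [466.5 114.5  24.7] 0.65
jar_mid top only [ 689.4 -319.9   -3. ] 0.62
beaker_mid side [ 479. -119.   29.] top [ 485. -122.   34.] tri [ 484.1 -123.9   23.3]
beaker_mid side only [662.6 -45.7  -3.9] 0.49
lid_mid side only [421.9 309.9  18.6] 0.65
holder_a side [646.  81.  -2.] top [643.  78.  -2.] tri [645.1  79.3  -3.7]
holder_a side [ 673. -181.   -0.] top [ 670. -183.   -1.] tri [ 672.  -182.3   -1.1]
holder_a side [660. -45.  -1.] top [660. -47.  -2.] tri [660.7 -46.7  -3.1]
rack side [637. 228.   1.] top [632. 225.   6.] tri [6.352e+02 2.271e+02 2.000e-01]
rack side [635. 375.   4.] top [629. 370.  -3.] tri [6.328e+02 3.716e+02 2.000e-01]
tub side [ 693. -327.   -2.] top [ 691. -321.   -2.] tri [ 689.  -318.9    4.1]
timer side [464.  -5.  -1.] top [467.  -3.   2.] tri [465.1  -3.6   0.7]
t 1.8 tcp [ 178.1 -520.4  219.8] x [ 0. -0. -1.] y [0.946 0.324 0.   ] z [ 0.324 -0.946  0.   ] gap 1.001 F [0.8 0.  0.1] j1,6 [-1.34 -0.1 ]
shift cm [  3.98  27.86 -15.02] zyaw -1.241
```

Emit:
step_arm(
  deltas=[
    [[0.36,2.55,-1.36],0],
    [[0.36,2.55,-1.36],0],
    [[0.36,2.55,-1.36],0],
    [[0.36,2.55,-1.36],0],
    [[0.36,2.55,-1.36],0],
    [[0.36,2.55,-1.36],0],
    [[0.36,2.55,-1.36],0],
    [[0.36,2.55,-1.36],0],
    [[0.36,2.55,-1.36],0],
    [[0.36,2.55,-1.36],0],
    [[0.36,2.55,-1.36],0],
  ],
  grip=100,
  squeeze=40,
)

```text
time_s: 2.72
ee_pos: [395.9, -286.9, 180.3]
orientation: [0.963, 1.347, -0.963]
contact_force: [-0.7, -1.2, -0.9]
finger_gap: 1.002
```

Emit:
step_arm(
  deltas=[
    [[0,0,0],0.11],
    [[0,0,0],0.11],
    [[0,0,0],0.11],
    [[0,0,0],0],
    [[0,0,0],0],
    [[0,0,0],0],
  ],
)

```text
time_s: 3.22
ee_pos: [395.0, -288.1, 180.3]
orientation: [1.208, 1.21, -1.208]
contact_force: [0.2, -0.5, -0.6]
finger_gap: 1.003
```

```bash
python3 - <<'E'
from h import *
go([394.5,-288,180],-1.571)
for n in('side','top'): shot(n,n+'1.png')
c=viewer.camera('top'); print(arm.tip_extent)
E
```

```text
t 3.22 tcp [ 395.  -288.1  180.3] x [ 0. -0. -1.] y [1.    0.002 0.   ] z [ 0.002 -1.     0.   ] gap 1.003 F [ 0.2 -0.5 -0.6] j1,6 [-0.75  0.82]
shift cm [ 0.03 -0.05 -0.01] zyaw -1.569
spin about tool x (x down): 0.002 or 3.144 -3.14
17.0
```

View pic.

View pics/side1.png

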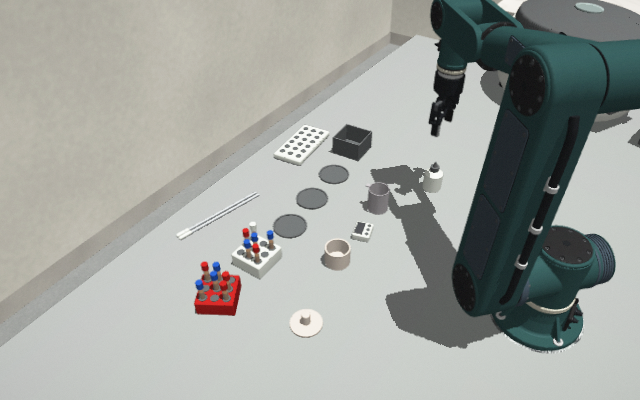

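View pics/top1.png

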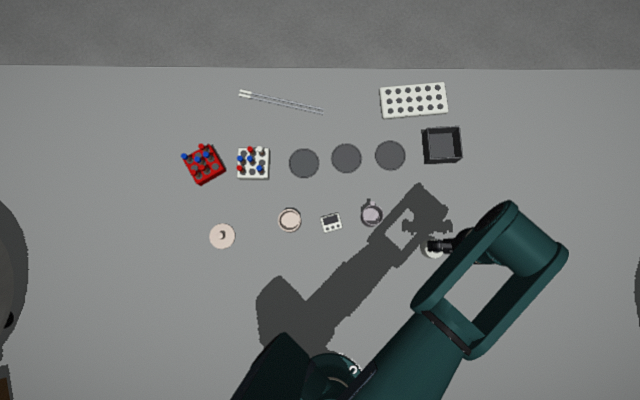

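The gripper hangs above the bottle (top view (437,245), side view (436,130)). I'll check the measured poses by drawing the predicted outlines on the clean first images.

```bash
cat >> h.py <<'E'
def proj(c,X):
    X=np.atleast_2d(X)@np.array(c['R']).T+np.array(c['t']);s=X[:,:2]/X[:,2:];r2=(s**2).sum(1,keepdims=True)
    f=200/np.tan(np.radians(c['vertical_fov']/2));return s*(1+c['k1']*r2)*f+[c['cx'],c['cy']]
def ring(img,c,x,y,z,r,col,k=1):
    a=np.linspace(0,2*np.pi,60);P=proj(c,np.c_[x+r*np.cos(a),y+r*np.sin(a),0*a+z])
    cv2.polylines(img,[np.round(P*k*8+ (k-1)/2*8).astype(int)],True,col,1,cv2.LINE_AA,3)
def overlay(src,c,items,fn,box,k=3):
    im=cv2.imread(src) if isinstance(src,str) else src
    im=cv2.resize(im,None,fx=k,fy=k,interpolation=cv2.INTER_CUBIC)
    for it in items: ring(im,c,*it,k)
    x0,y0,x1,y1=[v*k for v in box];cv2.imwrite('pics/'+fn,im[y0:y1,x0:x1])
E
cat > ov.py <<'E'
from h import *
G=(0,255,0);Rr=(0,0,255)
it=[(394.5,-288,0,27,G),(394.5,-288,78,13,Rr),(466,118,0,32,G),(466,118,50,32,Rr),(482,-119,0,29,G),(482,-119,70,29,Rr),(424,312,6,37,G),(424,312,36,10,Rr),
(645.5,79.5,6,46,G),(660,-46.5,6,46,G),(671.5,-181,6,46,G)]
for n,b in(('side',(270,130,470,350)),('top',(200,130,470,260))):
    c=viewer.camera(n); overlay(f'pics/{n}0.png',c,it,f'ov_{n}.png',b,2 if n=='top' else 2.5 and 3)
E
python3 ov.py
```

```text
(no output)
```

View pics/ov_side.png

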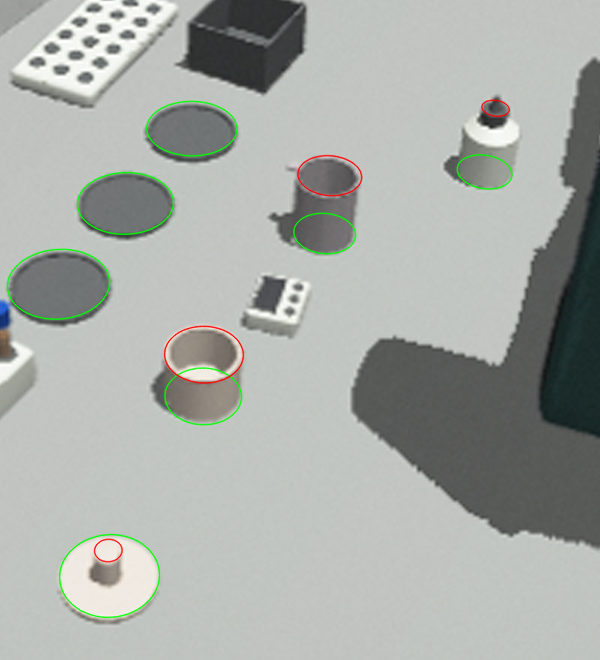

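View pics/ov_top.png

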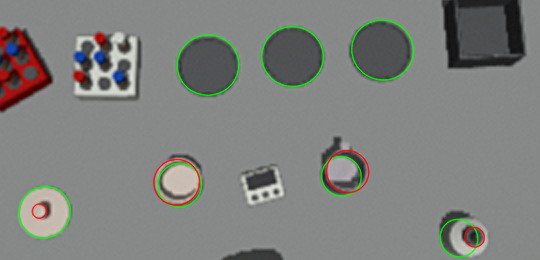

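The outlines agree with the bases, rims and holders to about 2 mm in both views, so I'm descending on the bottle.

Emit:
step_arm(
  deltas=[
    [[3.0,0,0],0],
    [[3.0,0,0],0],
    [[3.0,0,0],0],
    [[2.5,0,0],0],
    [[2.2,0,0],0],
    [[0,0,0],0],
    [[0,0,0],0],
  ],
)

```text
time_s: 4.05
ee_pos: [394.2, -287.4, 42.2]
orientation: [1.21, 1.212, -1.21]
contact_force: [-0.1, -0.3, 0.3]
finger_gap: 0.998
```

Emit:
step_arm(
  deltas=[
    [[0,0,0],0],
    [[0,0,0],0],
    [[0,0,0],0],
    [[0,0,0],0],
    [[0,0,0],0],
    [[0,0,0],0],
    [[0,0,0],0],
    [[0,0,0],0],
  ],
  grip=45,
)

```text
time_s: 4.72
ee_pos: [396.1, -288.4, 45.8]
orientation: [1.209, 1.206, -1.208]
contact_force: [-0.7, 2.5, 5.3]
finger_gap: 0.452
```

```bash
python3 - <<'E'
from h import *
pose()
c=shot('side','s2.png'); im=cv2.resize(c['color'][110:210,380:500],None,fx=5,fy=5,interpolation=3); cv2.imwrite('pics/s2z.png',im)
E
```

```text
t 4.72 tcp [ 396.1 -288.4   45.8] x [ 0.003 -0.001 -1.   ] y [ 1.    -0.     0.003] z [-0.    -1.     0.001] gap 0.452 F [-0.7  2.5  5.3] j1,6 [-0.75  0.83]
```

View pics/s2z.png

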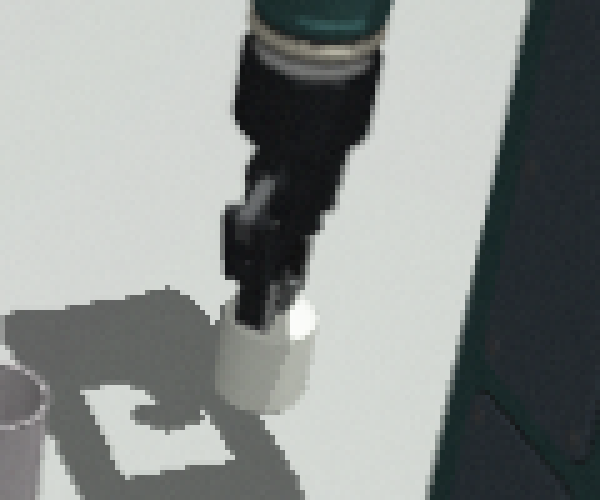

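The gap followed the command to 38 mm instead of stopping at 54 mm. The near fingertip, at zoom (255,325), is at shoulder height, so the pads sit higher than I assumed. I'll open and recheck.

Emit:
step_arm(
  deltas=[
    [[0,0,0],0],
    [[0,0,0],0],
    [[0,0,0],0],
    [[0,0,0],0],
    [[0,0,0],0],
    [[0,0,0],0],
  ],
  grip=100,
)

```text
time_s: 5.27
ee_pos: [395.0, -288.0, 43.0]
orientation: [1.209, 1.209, -1.21]
contact_force: [-0.1, 0.0, -0.1]
finger_gap: 1.002
```

```bash
python3 - <<'E'
from h import *
pose()
c=viewer.camera('side')
for z in (0,20,30,40,50,60): print(z,((proj(c,[[396,-269,z],[395,-245,z],[395,-288,z]])-[380,110])*5).round())
im=cv2.resize(c['color'][110:210,380:500],None,fx=5,fy=5,interpolation=3); cv2.imwrite('pics/s3z.png',im)
locs(['bottle_mid'])
E
```

```text
t 5.27 tcp [ 395. -288.   43.] x [-0.  0. -1.] y [ 1. -0. -0.] z [-0. -1. -0.] gap 1.002 F [-0.1  0.  -0.1] j1,6 [-0.75  0.83]
0 [[239. 400.]
 [224. 422.]
 [254. 383.]]
20 [[244. 373.]
 [228. 395.]
 [259. 357.]]
30 [[246. 360.]
 [230. 382.]
 [261. 344.]]
40 [[249. 346.]
 [233. 368.]
 [264. 330.]]
50 [[251. 332.]
 [235. 354.]
 [266. 316.]]
60 [[253. 319.]
 [237. 340.]
 [268. 303.]]
bottle_mid side [ 392. -292.   44.] top [ 395. -290.   40.] tri [ 393.2 -289.4   45.6]
```

View pics/s3z.png

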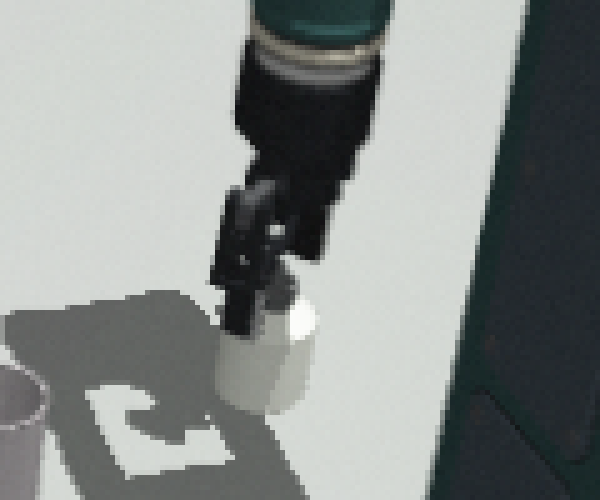

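```bash
python3 - <<'E'
from h import *
c=viewer.camera('side')
for y in (-230,-245,-330,-345):
  for z in (30,40,50,60,70,80,99): print(y,z,((proj(c,[[384,y,z],[406,y,z]])-[380,110])*5).round().tolist())
c=shot('top','t3.png')
im=cv2.resize(c['color'][200:290,380:500],None,fx=5,fy=5,interpolation=3); cv2.imwrite('pics/t3z.png',im)
print(((proj(c,[[395,-288,0],[395,-245,60],[395,-330,60]])-[380,200])*5).round().tolist())
E
```

```text
-230 30 [[237.0, 402.0], [202.0, 389.0]]
-230 40 [[239.0, 388.0], [204.0, 375.0]]
-230 50 [[242.0, 375.0], [206.0, 361.0]]
-230 60 [[244.0, 361.0], [208.0, 347.0]]
-230 70 [[246.0, 347.0], [211.0, 333.0]]
-230 80 [[249.0, 333.0], [213.0, 319.0]]
-230 99 [[253.0, 305.0], [217.0, 292.0]]
-245 30 [[248.0, 388.0], [213.0, 375.0]]
-245 40 [[250.0, 375.0], [215.0, 362.0]]
-245 50 [[253.0, 361.0], [217.0, 348.0]]
-245 60 [[255.0, 347.0], [220.0, 334.0]]
-245 70 [[257.0, 333.0], [222.0, 320.0]]
-245 80 [[260.0, 319.0], [224.0, 306.0]]
-245 99 [[264.0, 292.0], [228.0, 279.0]]
-330 30 [[307.0, 314.0], [273.0, 302.0]]
-330 40 [[310.0, 300.0], [276.0, 288.0]]
-330 50 [[312.0, 287.0], [278.0, 275.0]]
-330 60 [[315.0, 273.0], [280.0, 261.0]]
-330 70 [[317.0, 259.0], [283.0, 247.0]]
-330 80 [[320.0, 246.0], [285.0, 233.0]]
-330 99 [[325.0, 219.0], [290.0, 207.0]]
-345 30 [[317.0, 301.0], [283.0, 289.0]]
-345 40 [[320.0, 288.0], [286.0, 276.0]]
-345 50 [[322.0, 274.0], [288.0, 262.0]]
-345 60 [[325.0, 261.0], [291.0, 249.0]]
-345 70 [[327.0, 247.0], [293.0, 235.0]]
-345 80 [[330.0, 233.0], [295.0, 221.0]]
-345 99 [[335.0, 207.0], [300.0, 195.0]]
[[245.0, 242.0], [196.0, 239.0], [352.0, 241.0]]
```

View pics/t3z.png

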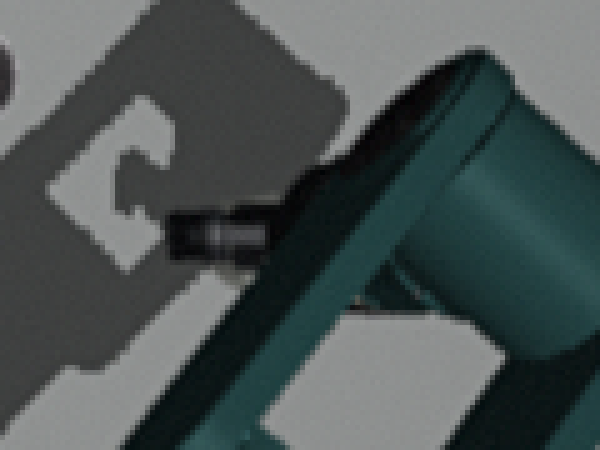

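The fingertip edges, near one (222–255, 330–337) and far one (292–325, 260), put the open tips at z ≈ 64 with the TCP reading 43. The pads therefore stand about 25 mm higher than the text says, though xy agrees. I'll go down 24 mm and look again.

Emit:
step_arm(
  deltas=[
    [[0.8,0,0],0],
    [[0.8,0,0],0],
    [[0.8,0,0],0],
    [[0,0,0],0],
    [[0,0,0],0],
  ],
)

```text
time_s: 6.03
ee_pos: [394.3, -287.3, 17.9]
orientation: [1.21, 1.212, -1.21]
contact_force: [0.0, 0.5, -0.7]
finger_gap: 1.0
```

```bash
python3 - <<'E'
from h import *
pose()
c=viewer.camera('side')
im=cv2.resize(c['color'][110:210,380:500],None,fx=6,fy=6,interpolation=3); cv2.imwrite('pics/s4z.png',im)
E
```

```text
t 6.03 tcp [ 394.3 -287.3   17.9] x [-0.002  0.002 -1.   ] y [ 1.    -0.    -0.002] z [-0.    -1.    -0.002] gap 1.0 F [ 0.   0.5 -0.7] j1,6 [-0.75  0.83]
```

View pics/s4z.png

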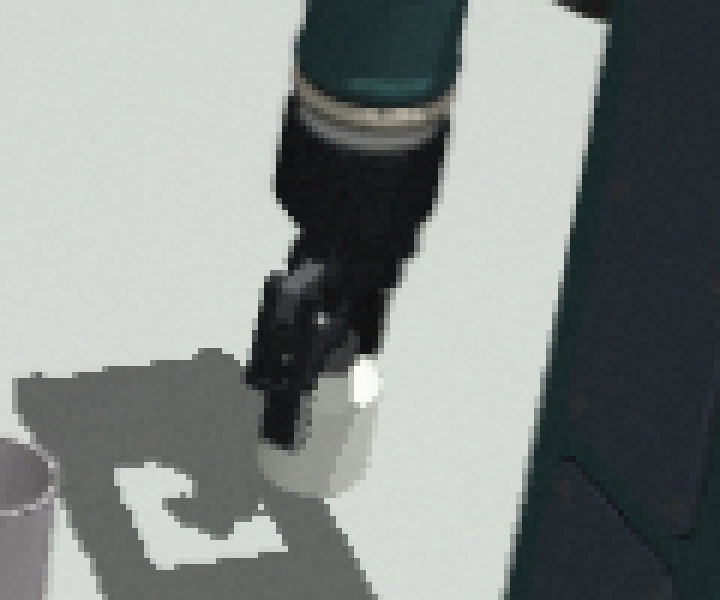

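The near tip, at zoom (285,445), is now well down the body and there is no contact force. Closing.

Emit:
step_arm(
  deltas=[
    [[0,0,0],0],
    [[0,0,0],0],
    [[0,0,0],0],
    [[0,0,0],0],
    [[0,0,0],0],
    [[0,0,0],0],
    [[0,0,0],0],
    [[0,0,0],0],
  ],
  grip=40,
  squeeze=40,
)

```text
time_s: 6.75
ee_pos: [395.7, -288.5, 20.1]
orientation: [1.209, 1.207, -1.209]
contact_force: [0.6, 0.4, 6.0]
finger_gap: 0.608
```

Emit:
step_arm(
  deltas=[
    [[-1,0,0],0],
    [[-1.5,0,0],0],
    [[-2.5,0,0],0],
    [[0,0,0],0],
    [[0,0,0],0],
    [[0,0,0],0],
  ],
)

```text
time_s: 7.25
ee_pos: [394.4, -287.4, 68.3]
orientation: [1.21, 1.211, -1.21]
contact_force: [0.8, -0.5, -0.5]
finger_gap: 0.608
```

```bash
python3 - <<'E'
from h import *
pose()
c=viewer.camera('side')
im=cv2.resize(c['color'][90:210,380:500],None,fx=5,fy=5,interpolation=3); cv2.imwrite('pics/s5z.png',im)
for z in (30,40,50,60): print(z,((proj(c,[[395,-288,z]])-[380,90])*5).round())
locs(['bottle_mid'])
E
```

```text
t 7.25 tcp [ 394.4 -287.4   68.3] x [-0.001  0.001 -1.   ] y [ 1.    -0.    -0.001] z [-0.    -1.    -0.001] gap 0.608 F [ 0.8 -0.5 -0.5] j1,6 [-0.75  0.83]
30 [[261. 444.]]
40 [[264. 430.]]
50 [[266. 416.]]
60 [[268. 403.]]
bottle_mid side [ 393. -293.   87.] top [ 395. -288.   90.] tri [ 393.7 -288.9   88.9]
bottle_mid side only [646.4  78.8  -1.3] 0.45
```

View pics/s5z.png

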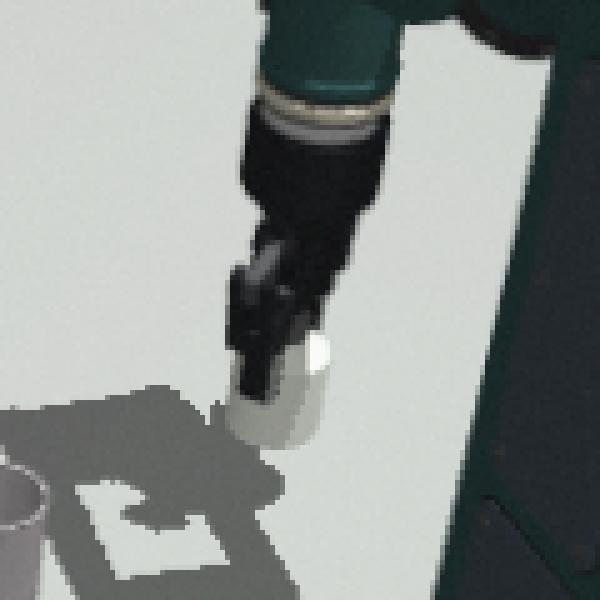

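Emit:
step_arm(
  deltas=[
    [[-2,0,0],0],
    [[-2,0,0],0],
    [[-2,0.3,-0.45],0],
    [[-2,0.8,-1.15],0],
    [[0,1.35,-2.0],0],
    [[0,1.6,-2.35],0],
    [[0,1.6,-2.35],0],
    [[0,1.6,-2.35],0],
    [[0,1.6,-2.35],0],
    [[0,1.6,-2.35],0],
    [[0,1.6,-2.35],0],
    [[0,1.6,-2.35],0],
  ],
)

```text
time_s: 8.5
ee_pos: [531.9, -86.2, 148.5]
orientation: [1.209, 1.21, -1.21]
contact_force: [0.3, -0.8, -0.0]
finger_gap: 0.614
```

Emit:
step_arm(
  deltas=[
    [[0,1.6,-2.35],0],
    [[0,1.6,-2.35],0],
    [[0,1.6,-2.35],0],
    [[0,1.6,-2.35],0],
    [[0,1.6,-2.35],0],
    [[0,1.6,-2.35],0],
    [[0,1.2,-1.75],0],
    [[0,0.6,-0.9],0],
    [[0,0,0],0],
    [[0,0,0],0],
  ],
)

```text
time_s: 9.33
ee_pos: [645.2, 79.6, 148.4]
orientation: [1.207, 1.21, -1.211]
contact_force: [-0.6, -0.3, -1.2]
finger_gap: 0.617
```

```bash
python3 - <<'E'
from h import *
go([645.5,79.5,149])
locs(['bottle_mid'])
E
```

```text
t 9.33 tcp [645.2  79.6 148.4] x [-0.002 -0.001 -1.   ] y [ 1.     0.    -0.002] z [ 0.    -1.     0.001] gap 0.617 F [-0.6 -0.3 -1.2] j1,6 [0.04 1.61]
shift cm [-0.06  0.03  0.01] zyaw -1.57
bottle_mid side only [421.4 307.9  19. ] 0.68
bottle_mid side [645.  74. 171.] top [647.  78. 170.] tri [644.   77.3 173.9]
```

Emit:
step_arm(
  deltas=[
    [[2,0,0],0],
    [[3,0,0],0],
    [[3,0,0],0],
    [[2.4,0,0],0],
    [[1.5,0,0],0],
    [[0,0,0],0],
    [[0,0,0],0],
    [[0,0,0],0],
  ],
)

```text
time_s: 10.2
ee_pos: [646.7, 79.4, 32.1]
orientation: [1.211, 1.206, -1.208]
contact_force: [0.2, -0.2, 0.1]
finger_gap: 0.616
```

Emit:
step_arm(
  deltas=[
    [[0.3,0,0],0],
    [[0,0,0],0],
    [[0,0,0],0],
    [[0,0,0],0],
  ],
)

```text
time_s: 10.53
ee_pos: [646.1, 79.9, 28.1]
orientation: [1.21, 1.208, -1.208]
contact_force: [0.0, -0.0, -0.6]
finger_gap: 0.617
```

Emit:
step_arm(
  deltas=[
    [[0.2,0,0],0],
    [[0,0,0],0],
    [[0,0,0],0],
    [[0,0,0],0],
  ],
)

```text
time_s: 10.87
ee_pos: [645.5, 80.0, 25.0]
orientation: [1.209, 1.209, -1.21]
contact_force: [0.2, -0.1, -0.5]
finger_gap: 0.614
```

```bash
python3 - <<'E'
from h import *
pose()
c=viewer.camera('side')
im=cv2.resize(c['color'][120:270,220:340],None,fx=5,fy=5,interpolation=3)[:, :]; cv2.imwrite('pics/s6z.png',cv2.resize(im,(480,600)))
E
```

```text
t 10.87 tcp [645.5  80.   25. ] x [-0. -0. -1.] y [ 1. -0. -0.] z [-0. -1.  0.] gap 0.614 F [ 0.2 -0.1 -0.5] j1,6 [0.04 1.61]
```

View pics/s6z.png

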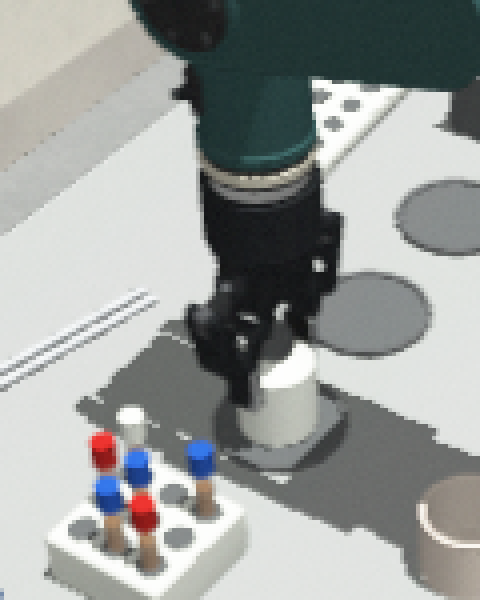

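The bottle is upright just above its dish floor. I'll step down until the force shows contact.

Emit:
step_arm(
  deltas=[
    [[0.15,0,0],0],
    [[0,0,0],0],
    [[0,0,0],0],
    [[0,0,0],0],
  ],
)

```text
time_s: 11.25
ee_pos: [645.6, 79.9, 23.6]
orientation: [1.209, 1.209, -1.209]
contact_force: [-0.2, -0.1, -0.1]
finger_gap: 0.612
```

Emit:
step_arm(
  deltas=[
    [[0.15,0,0],0],
    [[0,0,0],0],
    [[0,0,0],0],
    [[0,0,0],0],
  ],
)

```text
time_s: 11.58
ee_pos: [645.9, 80.0, 23.1]
orientation: [1.21, 1.208, -1.209]
contact_force: [-2.3, -0.4, 4.8]
finger_gap: 0.615
```

Contact: 4.8 N upward at TCP z of about 23. Releasing; the pads swing back as they open.

Emit:
step_arm(
  deltas=[
    [[0,0,0],0],
    [[0,0,0],0],
    [[0,0,0],0],
    [[0,0,0],0],
    [[0,0,0],0],
    [[0,0,0],0],
    [[0,0,0],0],
  ],
  grip=100,
)

```text
time_s: 12.17
ee_pos: [645.6, 80.0, 22.0]
orientation: [1.209, 1.209, -1.209]
contact_force: [0.2, 0.6, -0.2]
finger_gap: 0.996
```

Emit:
step_arm(
  deltas=[
    [[-1.5,0,0],0],
    [[-3,0,0],0],
    [[-4,0,0],0],
    [[-4,0,0],0],
    [[-2.5,0,0],0],
    [[0,0,0],0],
  ],
)

```text
time_s: 12.67
ee_pos: [649.4, 80.1, 181.7]
orientation: [1.217, 1.198, -1.198]
contact_force: [0.1, -0.0, 0.5]
finger_gap: 1.004
```

```bash
python3 - <<'E'
from h import *
locs(['bottle_mid','beaker_mid'])
go([482,-119,150],-1.571)
E
```

```text
bottle_mid side [644.  76.  47.] top [649.  79.  44.] tri [645.8  77.9  47.5]
bottle_mid side only [637.9 226.    2.5] 0.57
beaker_mid side only [645.   81.1   1.3] 0.64
beaker_mid side [ 481. -118.   31.] top [ 488. -122.   33.] tri [ 487.1 -124.8   23.6]
t 12.97 tcp [644.5  79.9 169.4] x [-0.005 -0.    -1.   ] y [ 1.    -0.    -0.005] z [-0. -1.  0.] gap 1.002 F [-0.9  0.5 -0.1] j1,6 [0.04 1.61]
shift cm [  2.02 -16.23  19.89] zyaw -1.571
spin about tool x (x down): 0.0 or 3.142 -3.142
```

Emit:
step_arm(
  deltas=[
    [[0,-1.4,1.7],0],
    [[0.5,-1.6,2.0],0],
    [[0.5,-1.6,2.0],0],
    [[0.5,-1.6,2.0],0],
    [[0.5,-1.6,2.0],0],
    [[0.5,-1.6,2.0],0],
    [[0.5,-1.6,2.0],0],
    [[0.5,-1.6,2.0],0],
    [[0.5,-1.6,1.9],0],
    [[1.2,-1.6,1.9],0],
    [[0,-0.5,0.45],0],
    [[0,0,0],0],
  ],
)

```text
time_s: 13.97
ee_pos: [480.5, -120.0, 118.2]
orientation: [1.211, 1.212, -1.214]
contact_force: [-0.2, -0.3, 0.4]
finger_gap: 1.0
```

Emit:
step_arm(
  deltas=[
    [[0,0,0],0],
    [[0,0,0],0],
  ],
)

```text
time_s: 14.13
ee_pos: [483.4, -118.8, 120.5]
orientation: [1.209, 1.209, -1.208]
contact_force: [0.3, -0.4, 0.6]
finger_gap: 1.002
```

```bash
python3 - <<'E'
from h import *
go([482.5,-120,20],-1.571)
c=viewer.camera('side')
im=cv2.resize(c['color'][90:240,300:440],None,fx=4,fy=4,interpolation=3); cv2.imwrite('pics/s7z.png',im)
E
```

```text
t 14.13 tcp [ 483.4 -118.8  120.5] x [ 0.001  0.    -1.   ] y [1.    0.001 0.001] z [ 0.001 -1.    -0.   ] gap 1.002 F [ 0.3 -0.4  0.6] j1,6 [-0.36  1.21]
shift cm [10.05 -0.1   0.12] zyaw -1.57
spin about tool x (x down): 0.001 or 3.142 -3.141
```

View pics/s7z.png

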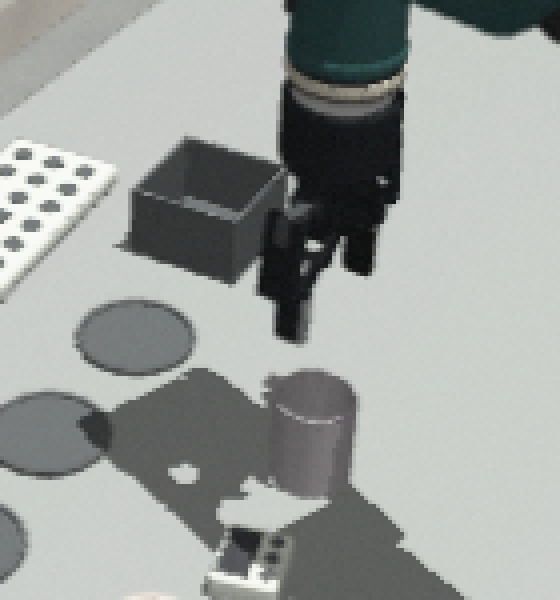

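The beaker rim is at (312,390) in the zoom, with the spout on its left (+x) side. The open fingers straddle it along y and stay clear of the timer. Descending.

Emit:
step_arm(
  deltas=[
    [[2,-0.05,0.1],0],
    [[2,0,0],0],
    [[2,0,0],0],
    [[2,0,0],0],
    [[1,0,0],0],
    [[1,0,0],0],
    [[0,0,0],0],
  ],
)

```text
time_s: 14.77
ee_pos: [481.3, -119.6, 18.5]
orientation: [1.208, 1.213, -1.21]
contact_force: [-0.0, 0.2, -1.4]
finger_gap: 1.003
```

Emit:
step_arm(
  deltas=[
    [[0,0,0],0],
    [[0,0,0],0],
    [[0,0,0],0],
    [[0,0,0],0],
    [[0,0,0],0],
    [[0,0,0],0],
    [[0,0,0],0],
    [[0,0,0],0],
  ],
  grip=40,
  squeeze=30,
)

```text
time_s: 15.43
ee_pos: [483.5, -121.0, 21.9]
orientation: [1.21, 1.206, -1.207]
contact_force: [1.8, 1.3, 6.1]
finger_gap: 0.68
```

Emit:
step_arm(
  deltas=[
    [[-1,0,0],0],
    [[-1.5,0,0],0],
    [[-2.5,0,0],0],
    [[0,0,0],0],
    [[0,0,0],0],
    [[0,0,0],0],
  ],
)

```text
time_s: 15.93
ee_pos: [481.3, -120.4, 69.5]
orientation: [1.209, 1.21, -1.21]
contact_force: [-0.6, -0.4, -1.2]
finger_gap: 0.68
```

```bash
python3 - <<'E'
from h import *
pose()
c=viewer.camera('side')
im=cv2.resize(c['color'][90:240,300:440],None,fx=4,fy=4,interpolation=3); cv2.imwrite('pics/s8z.png',im)
locs(['beaker_mid'])
E
```

```text
t 15.93 tcp [ 481.3 -120.4   69.5] x [-0.001  0.    -1.   ] y [ 1.    -0.    -0.001] z [-0. -1. -0.] gap 0.68 F [-0.6 -0.4 -1.2] j1,6 [-0.36  1.21]
beaker_mid side [ 477. -123.   79.] top [ 485. -122.   86.] tri [ 482.3 -125.1   75.7]
```

View pics/s8z.png

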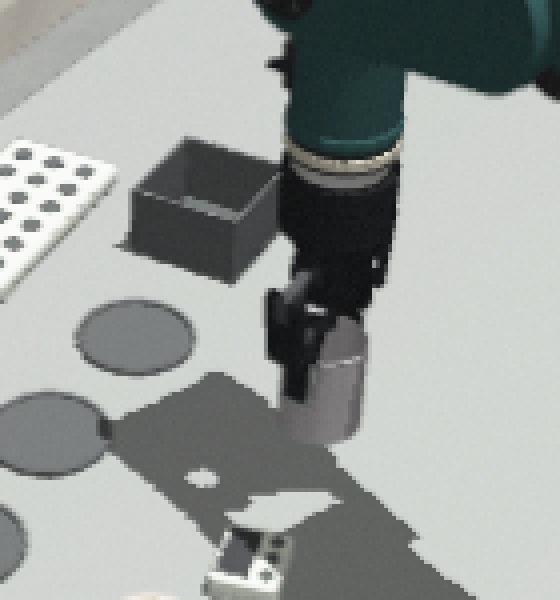

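Gripped at a 0.68 gap (58 mm, as it should be), lifted and upright. Carrying it to the tub-end holder.

Emit:
step_arm(
  deltas=[
    [[-2.5,0,0],0],
    [[-2.5,0.8,0.25],0],
    [[0,1.7,0.55],0],
    [[0,2.35,0.75],0],
    [[0,2.35,0.75],0],
    [[0,2.35,0.75],0],
    [[0,2.35,0.75],0],
    [[0,2.35,0.75],0],
    [[0,2.35,0.75],0],
    [[0,1.55,0.5],0],
    [[0,0.8,0.3],0],
    [[0,0,0],0],
  ],
)

```text
time_s: 17.18
ee_pos: [672.5, -182.1, 118.2]
orientation: [1.209, 1.21, -1.21]
contact_force: [-0.5, -0.9, -0.5]
finger_gap: 0.68
```

Emit:
step_arm(
  deltas=[
    [[0,0,0],0],
    [[0,0,0],0],
  ],
)

```text
time_s: 17.35
ee_pos: [670.8, -181.3, 119.5]
orientation: [1.209, 1.211, -1.21]
contact_force: [-0.5, -0.1, -1.3]
finger_gap: 0.679
```

```bash
python3 - <<'E'
from h import *
go([671.5,-181,23])
locs(['beaker_mid'])
E
```

```text
t 17.35 tcp [ 670.8 -181.3  119.5] x [-0.002  0.001 -1.   ] y [ 1.    -0.    -0.002] z [-0.    -1.    -0.001] gap 0.679 F [-0.5 -0.1 -1.3] j1,6 [-0.35  1.23]
shift cm [ 9.65  0.09 -0.02] zyaw -1.571
beaker_mid side [ 669. -181.  129.] top [ 676. -186.  132.] tri [ 676.1 -188.4  123.4]
```

Emit:
step_arm(
  deltas=[
    [[2,0,0],0],
    [[2.5,0,0],0],
    [[2.2,0,0],0],
    [[1.3,0,0],0],
    [[0.6,0,0],0],
    [[0,0,0],0],
    [[0,0,0],0],
    [[0,0,0],0],
  ],
)

```text
time_s: 18.22
ee_pos: [672.8, -182.0, 36.5]
orientation: [1.21, 1.206, -1.207]
contact_force: [1.0, 0.9, -1.1]
finger_gap: 0.686
```

Emit:
step_arm(
  deltas=[
    [[0.3,0,0],0],
    [[0,0,0],0],
    [[0.3,0,0],0],
    [[0,0,0],0],
    [[0,0,0],0],
    [[0,0,0],0],
  ],
)

```text
time_s: 18.72
ee_pos: [671.5, -181.6, 28.1]
orientation: [1.209, 1.209, -1.209]
contact_force: [-1.0, -0.7, -0.7]
finger_gap: 0.682
```

Emit:
step_arm(
  deltas=[
    [[0.2,0,0],0],
    [[0,0,0],0],
    [[0,0,0],0],
    [[0,0,0],0],
  ],
)

```text
time_s: 19.05
ee_pos: [671.5, -181.6, 26.1]
orientation: [1.209, 1.209, -1.209]
contact_force: [-0.1, -0.3, -1.3]
finger_gap: 0.68
```

Emit:
step_arm(
  deltas=[
    [[0.15,0,0],0],
    [[0,0,0],0],
    [[0,0,0],0],
    [[0,0,0],0],
  ],
)

```text
time_s: 19.38
ee_pos: [671.8, -181.7, 25.1]
orientation: [1.209, 1.208, -1.209]
contact_force: [-0.1, -0.6, -0.1]
finger_gap: 0.678
```

Emit:
step_arm(
  deltas=[
    [[0.15,0,0],0],
    [[0,0,0],0],
    [[0,0,0],0],
    [[0,0,0],0],
  ],
)

```text
time_s: 19.72
ee_pos: [671.9, -181.7, 25.1]
orientation: [1.209, 1.208, -1.209]
contact_force: [-2.6, 0.9, 4.6]
finger_gap: 0.68
```

Contact at 4.6 N. Releasing and rising.

Emit:
step_arm(
  deltas=[
    [[0,0,0],0],
    [[0,0,0],0],
    [[0,0,0],0],
    [[0,0,0],0],
    [[0,0,0],0],
    [[0,0,0],0],
    [[0,0,0],0],
  ],
  grip=100,
)

```text
time_s: 20.3
ee_pos: [671.5, -181.5, 23.0]
orientation: [1.209, 1.209, -1.21]
contact_force: [0.3, -0.1, 0.1]
finger_gap: 1.003
```

Emit:
step_arm(
  deltas=[
    [[-1,0,0],0],
    [[-2,0,0],0],
    [[-3,0,0],0],
    [[-3,0,0],0],
    [[-2.5,0,0],0],
    [[-0.8,0,0],0],
    [[0,0,0],0],
  ],
)

```text
time_s: 20.88
ee_pos: [673.4, -182.2, 151.1]
orientation: [1.211, 1.201, -1.205]
contact_force: [-0.1, -0.7, -0.2]
finger_gap: 0.999
```

```bash
python3 - <<'E'
from h import *
go([466,118,120],-1.571)
locs(['beaker_mid','jar_mid'])
c=viewer.camera('side')
overlay(c['color'],c,[(671.5,-181,3,29,(0,255,0)),(671.5,-181,73,29,(0,0,255)),(645.5,79.5,3,27,(0,255,0)),(645.5,79.5,57,27,(0,0,255)),(671.5,-181,6,46,(0,255,0)),(645.5,79.5,6,46,(0,255,0))],'ov2.png',(240,110,400,270),4)
E
```

```text
t 20.88 tcp [ 673.4 -182.2  151.1] x [ 0.008 -0.003 -1.   ] y [ 1.    -0.     0.008] z [-0.    -1.     0.003] gap 0.999 F [-0.1 -0.7 -0.2] j1,6 [-0.35  1.23]
shift cm [  2.86 -20.77 -30.03] zyaw -1.571
spin about tool x (x down): -0.0 or 3.142 -3.142
beaker_mid side [ 668. -185.   35.] top [ 674. -188.   38.] tri [ 674.5 -190.8   29. ]
jar_mid side [466. 121.  25.] top [468. 115.  22.] tri [468.8 115.5  18.3]
```

View pics/ov2.png

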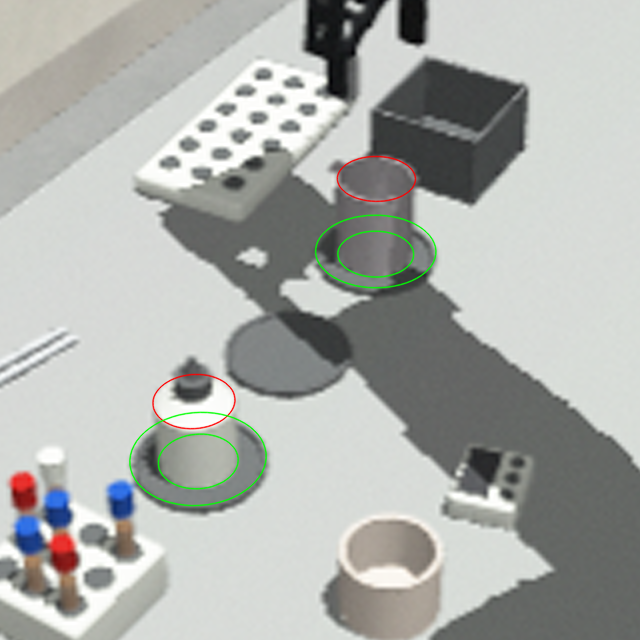

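Both vessels stand centred in their dishes (beaker rim (375,178), bottle (195,430) in the overlay). On to the jar.

Emit:
step_arm(
  deltas=[
    [[0,-0.5,-0.8],0],
    [[0,-1.2,-1.75],0],
    [[0,-1.6,-2.3],0],
    [[0,-1.7,-2.5],0],
    [[0.4,-1.7,-2.5],0],
    [[0.4,-1.7,-2.5],0],
    [[0.4,-1.7,-2.5],0],
    [[0.4,-1.7,-2.5],0],
    [[0.4,-1.7,-2.5],0],
    [[0.4,-1.7,-2.5],0],
    [[0.4,-1.7,-2.5],0],
    [[0.4,-1.7,-2.5],0],
  ],
)

```text
time_s: 22.23
ee_pos: [483.8, 93.4, 113.7]
orientation: [1.209, 1.21, -1.21]
contact_force: [0.4, 0.3, -0.1]
finger_gap: 1.002
```

Emit:
step_arm(
  deltas=[
    [[0.4,-1.1,-1.7],0],
    [[0,-0.5,-0.9],0],
    [[0,0,0],0],
    [[0,0,0],0],
    [[0,0,0],0],
  ],
)

```text
time_s: 22.65
ee_pos: [470.5, 117.3, 110.6]
orientation: [1.21, 1.207, -1.209]
contact_force: [0.4, -0.4, -0.5]
finger_gap: 1.0
```

```bash
python3 - <<'E'
from h import *
go([466.5,118,8],-1.571)
c=viewer.camera('side')
im=cv2.resize(c['color'][140:290,260:400],None,fx=4,fy=4,interpolation=3); cv2.imwrite('pics/s9z.png',im)
E
```

```text
t 22.65 tcp [470.5 117.3 110.6] x [ 0.001 -0.001 -1.   ] y [ 1.    -0.001  0.001] z [-0.001 -1.     0.001] gap 1.0 F [ 0.4 -0.4 -0.5] j1,6 [0.13 1.7 ]
shift cm [10.26 -0.41 -0.08] zyaw -1.572
spin about tool x (x down): -0.001 or 3.141 -3.142
```

View pics/s9z.png

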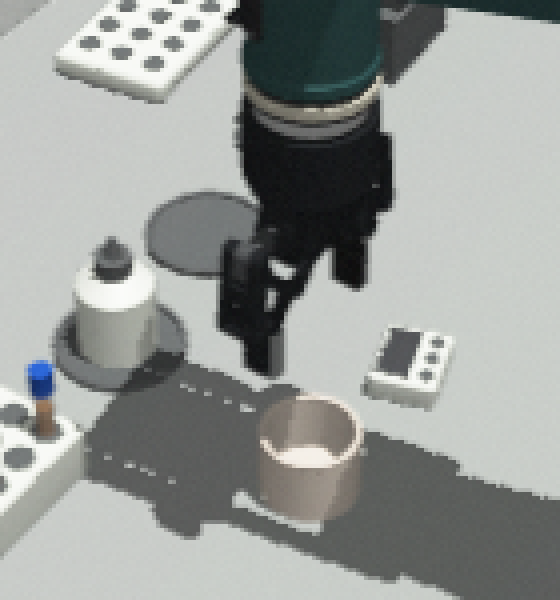

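Emit:
step_arm(
  deltas=[
    [[2,-0.4,-0.07],0],
    [[2.5,0,0],0],
    [[1.5,0,0],0],
    [[0.5,0,0],0],
    [[0,0,0],0],
    [[0,0,0],0],
    [[0,0,0],0],
  ],
)

```text
time_s: 23.28
ee_pos: [467.1, 118.5, 46.7]
orientation: [1.211, 1.207, -1.208]
contact_force: [0.9, 0.0, 0.1]
finger_gap: 1.003
```

```bash
python3 - <<'E'
from h import *
go([466.5,118,8],-1.571)
c=viewer.camera('side')
im=cv2.resize(c['color'][200:290,290:390],None,fx=6,fy=6,interpolation=3); cv2.imwrite('pics/s10z.png',im)
c=viewer.camera('top')
im=cv2.resize(c['color'][170:260,240:340],None,fx=6,fy=6,interpolation=3); cv2.imwrite('pics/t10z.png',im)
E
```

```text
t 23.28 tcp [467.1 118.5  46.7] x [ 0.003  0.    -1.   ] y [ 1.    -0.001  0.003] z [-0.001 -1.    -0.   ] gap 1.003 F [0.9 0.  0.1] j1,6 [0.13 1.7 ]
shift cm [ 3.87 -0.07  0.05] zyaw -1.572
spin about tool x (x down): -0.001 or 3.141 -3.142
```

View pics/s10z.png

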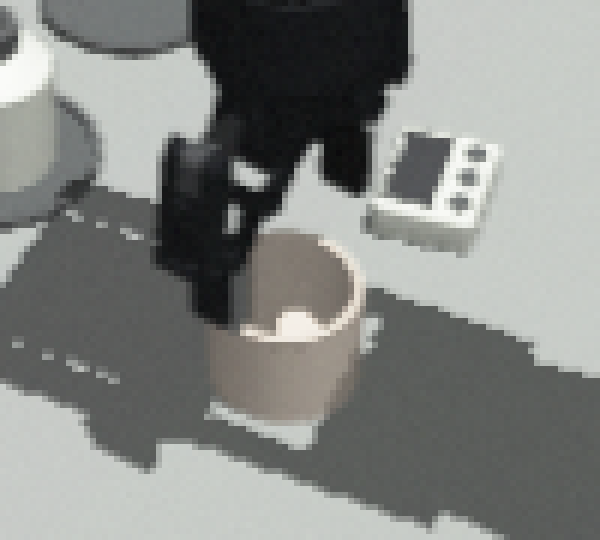

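View pics/t10z.png

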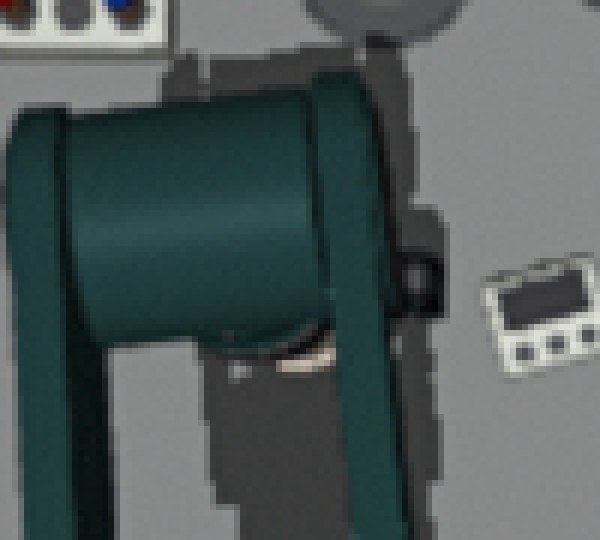

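The tips are just above the rim (near tip (215,325) in the side zoom) on either side of the jar. Lowering gently.

Emit:
step_arm(
  deltas=[
    [[0.8,0,0.03],0],
    [[0.8,0,0],0],
    [[0.4,0,0],0],
    [[0,0,0],0],
    [[0,0,0],0],
  ],
)

```text
time_s: 23.8
ee_pos: [465.0, 118.3, 24.4]
orientation: [1.208, 1.21, -1.211]
contact_force: [-0.4, -0.1, -0.8]
finger_gap: 0.998
```

Emit:
step_arm(
  deltas=[
    [[0.8,0,0],0],
    [[0.6,0,0],0],
    [[0.3,0,0],0],
    [[0,0,0],0],
    [[0,0,0],0],
  ],
)

```text
time_s: 24.22
ee_pos: [465.3, 118.3, 7.7]
orientation: [1.209, 1.21, -1.21]
contact_force: [-1.2, -0.9, 0.1]
finger_gap: 1.003
```

Emit:
step_arm(
  deltas=[
    [[0,0,0],0],
    [[0,0,0],0],
    [[0,0,0],0],
    [[0,0,0],0],
    [[0,0,0],0],
    [[0,0,0],0],
    [[0,0,0],0],
    [[0,0,0],0],
  ],
  grip=55,
  squeeze=40,
)

```text
time_s: 24.88
ee_pos: [466.5, 118.4, 9.1]
orientation: [1.21, 1.208, -1.208]
contact_force: [0.4, -0.3, 5.4]
finger_gap: 0.741
```

Emit:
step_arm(
  deltas=[
    [[-1,0,0],0],
    [[-1.5,0,0],0],
    [[-2.5,0,0],0],
    [[0,0,0],0],
    [[0,0,0],0],
    [[0,0,0],0],
  ],
)

```text
time_s: 25.38
ee_pos: [464.6, 118.3, 57.0]
orientation: [1.208, 1.211, -1.211]
contact_force: [-1.0, 0.4, -2.0]
finger_gap: 0.738
```

```bash
python3 - <<'E'
from h import *
pose()
locs(['jar_mid'])
c=viewer.camera('side')
im=cv2.resize(c['color'][160:290,270:400],None,fx=4,fy=4,interpolation=3); cv2.imwrite('pics/s11z.png',im)
E
```

```text
t 25.38 tcp [464.6 118.3  57. ] x [-0.002 -0.    -1.   ] y [ 1.    -0.    -0.002] z [-0. -1.  0.] gap 0.738 F [-1.   0.4 -2. ] j1,6 [0.13 1.7 ]
jar_mid side [466. 123.  75.] top [465. 117.  72.] tri [467.1 118.   69.1]
jar_mid side only [463.2  -2.7  -2.1] 0.53
```

View pics/s11z.png

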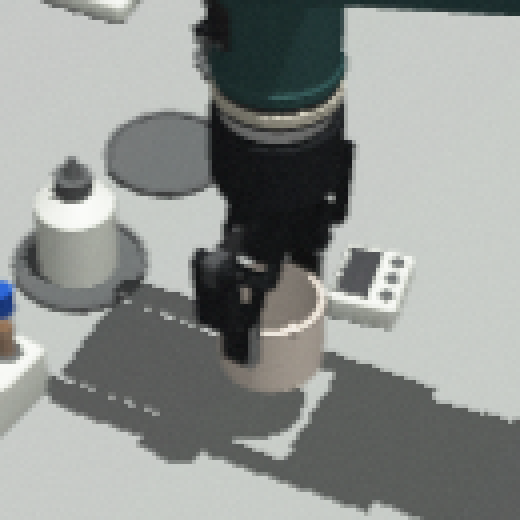

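Jar gripped at gap 0.74 (64 mm), lifted level. Carrying to the middle holder.

Emit:
step_arm(
  deltas=[
    [[-2,0,0],0],
    [[-2.5,0,0],0],
    [[-2,0.7,0.6],0],
    [[0,1.4,1.2],0],
    [[0,2.0,1.7],0],
    [[0,2.0,1.7],0],
    [[0,2.0,1.7],0],
    [[0,2.0,1.7],0],
    [[0,2.0,1.7],0],
    [[0,2.0,1.7],0],
    [[0,2.0,1.7],0],
    [[0,1.8,1.5],0],
  ],
)

```text
time_s: 26.63
ee_pos: [645.3, -34.9, 121.9]
orientation: [1.209, 1.21, -1.211]
contact_force: [0.2, 0.9, -2.2]
finger_gap: 0.735
```

Emit:
step_arm(
  deltas=[
    [[0,1.2,1.0],0],
    [[0,0.35,0.25],0],
    [[0,0,0],0],
    [[0,0,0],0],
    [[0,0,0],0],
  ],
)

```text
time_s: 27.05
ee_pos: [659.3, -45.2, 122.9]
orientation: [1.209, 1.211, -1.209]
contact_force: [-0.0, -0.3, -1.4]
finger_gap: 0.737
```

```bash
python3 - <<'E'
from h import *
go([660,-46.5,11])
locs(['jar_mid'])
E
```

```text
t 27.05 tcp [659.3 -45.2 122.9] x [-0.001  0.001 -1.   ] y [ 1.     0.001 -0.001] z [ 0.001 -1.    -0.001] gap 0.737 F [-0.  -0.3 -1.4] j1,6 [-0.15  1.42]
shift cm [11.19  0.09  0.14] zyaw -1.57
jar_mid side [659. -45. 138.] top [658. -47. 136.] tri [659.  -46.7 136.5]
```

Emit:
step_arm(
  deltas=[
    [[2,0.05,0.1],0],
    [[2.5,0,0],0],
    [[2.5,0,0],0],
    [[2,0,0],0],
    [[0.9,0,0],0],
    [[0.3,0,0],0],
    [[0,0,0],0],
    [[0,0,0],0],
    [[0,0,0],0],
  ],
)

```text
time_s: 28.0
ee_pos: [662.1, -47.3, 23.7]
orientation: [1.211, 1.206, -1.207]
contact_force: [0.1, -0.2, -1.9]
finger_gap: 0.741
```

Emit:
step_arm(
  deltas=[
    [[0.3,0,0],0],
    [[0,0,0],0],
    [[0,0,0],0],
    [[0,0,0],0],
  ],
)

```text
time_s: 28.33
ee_pos: [660.7, -47.2, 18.5]
orientation: [1.209, 1.209, -1.209]
contact_force: [-0.8, -0.9, -1.7]
finger_gap: 0.738
```

Emit:
step_arm(
  deltas=[
    [[0.2,0,0],0],
    [[0,0,0],0],
    [[0,0,0],0],
    [[0,0,0],0],
  ],
)

```text
time_s: 28.67
ee_pos: [660.5, -47.2, 16.0]
orientation: [1.209, 1.209, -1.21]
contact_force: [0.3, 0.5, -1.7]
finger_gap: 0.739
```

Emit:
step_arm(
  deltas=[
    [[0.15,0,0],0],
    [[0,0,0],0],
    [[0,0,0],0],
    [[0,0,0],0],
  ],
)

```text
time_s: 29.0
ee_pos: [660.5, -47.2, 14.6]
orientation: [1.209, 1.209, -1.209]
contact_force: [-0.3, 0.3, -2.4]
finger_gap: 0.739
```

Emit:
step_arm(
  deltas=[
    [[0.15,0,0],0],
    [[0,0,0],0],
    [[0,0,0],0],
    [[0,0,0],0],
  ],
)

```text
time_s: 29.33
ee_pos: [660.6, -47.2, 13.1]
orientation: [1.209, 1.209, -1.209]
contact_force: [0.8, -0.0, -1.1]
finger_gap: 0.736
```

Emit:
step_arm(
  deltas=[
    [[0.1,0,0],0],
    [[0,0,0],0],
    [[0,0,0],0],
    [[0,0,0],0],
  ],
)

```text
time_s: 29.67
ee_pos: [660.6, -47.2, 12.2]
orientation: [1.209, 1.209, -1.209]
contact_force: [-0.1, 0.0, -1.5]
finger_gap: 0.741
```

Emit:
step_arm(
  deltas=[
    [[0.1,0,0],0],
    [[0,0,0],0],
    [[0,0,0],0],
    [[0,0,0],0],
  ],
)

```text
time_s: 30.0
ee_pos: [660.7, -47.2, 12.1]
orientation: [1.209, 1.209, -1.209]
contact_force: [-3.4, 0.7, 4.4]
finger_gap: 0.739
```

Emit:
step_arm(
  deltas=[
    [[0.1,0,0],0],
    [[0,0,0],0],
    [[0,0,0],0],
    [[0,0,0],0],
  ],
)

```text
time_s: 30.33
ee_pos: [660.7, -47.2, 12.1]
orientation: [1.209, 1.208, -1.209]
contact_force: [-5.2, 1.1, 8.2]
finger_gap: 0.738
```

Seated. Releasing, rising and checking.

Emit:
step_arm(
  deltas=[
    [[0,0,0],0],
    [[0,0,0],0],
    [[0,0,0],0],
    [[0,0,0],0],
    [[0,0,0],0],
    [[0,0,0],0],
  ],
  grip=100,
)

```text
time_s: 30.83
ee_pos: [660.6, -47.2, 9.8]
orientation: [1.209, 1.209, -1.21]
contact_force: [-0.2, -0.2, 0.1]
finger_gap: 1.001
```

Emit:
step_arm(
  deltas=[
    [[-1,0,0],0],
    [[-2,0,0],0],
    [[-3,0,0],0],
    [[-3,0,0],0],
    [[-3,0,0],0],
    [[-2,0,0],0],
    [[-1,0,0],0],
    [[0,0,0],0],
  ],
)

```text
time_s: 31.5
ee_pos: [662.4, -47.4, 164.8]
orientation: [1.212, 1.203, -1.204]
contact_force: [0.3, -0.4, 0.7]
finger_gap: 1.0
```

```bash
python3 - <<'E'
from h import *
go([424,311,160],-1.571)
locs(['jar_mid','lid_mid'])
c=viewer.camera('side')
overlay(c['color'],c,[(660,-46.5,3,32,(0,255,0)),(660,-46.5,53,32,(0,0,255)),(660,-46.5,53,28,(0,0,255))],'ov3.png',(260,150,360,240),6)
E
```

```text
t 31.5 tcp [662.4 -47.4 164.8] x [ 0.007 -0.001 -1.   ] y [ 1.    -0.     0.007] z [-0.    -1.     0.001] gap 1.0 F [ 0.3 -0.4  0.7] j1,6 [-0.16  1.41]
shift cm [  0.25 -23.85 -35.84] zyaw -1.571
spin about tool x (x down): -0.0 or 3.142 -3.142
jar_mid side [658. -45.  30.] top [664. -49.  23.] tri [662.5 -48.7  25.4]
lid_mid side [422. 309.  18.] top [425. 314.  15.] tri [422.4 311.4  21.1]
```

View pics/ov3.png

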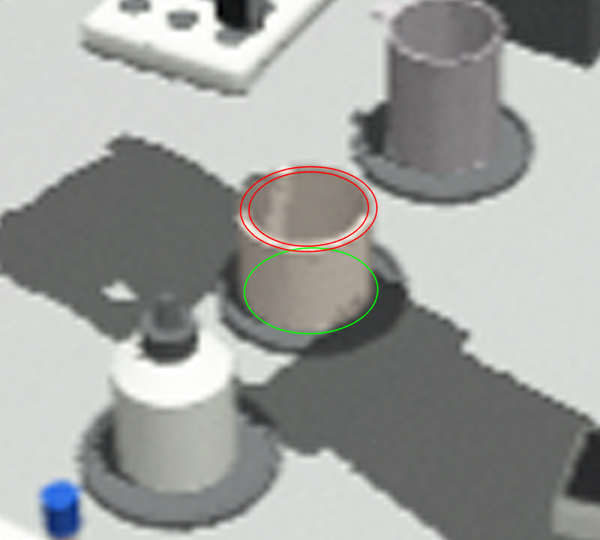

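The jar is seated within about 1–2 mm of the holder centre (rim (308,208) matches the overlay). Moving to the lid.

Emit:
step_arm(
  deltas=[
    [[0,-0.6,-0.9],0],
    [[0,-1.2,-1.8],0],
    [[0,-1.6,-2.4],0],
    [[0,-1.7,-2.6],0],
    [[0,-1.7,-2.6],0],
    [[0,-1.7,-2.6],0],
    [[0,-1.7,-2.6],0],
    [[0,-1.7,-2.6],0],
    [[0,-1.7,-2.6],0],
    [[0,-1.7,-2.6],0],
    [[0,-1.7,-2.6],0],
    [[0,-1.7,-2.6],0],
  ],
  grip=45,
  squeeze=40,
)

```text
time_s: 32.85
ee_pos: [471.7, 239.3, 159.9]
orientation: [1.209, 1.21, -1.21]
contact_force: [0.3, 0.8, 0.1]
finger_gap: 0.454
```

Emit:
step_arm(
  deltas=[
    [[0.5,-1.7,-2.6],0],
    [[1,-1.5,-2.2],0],
    [[2,-1.1,-1.7],0],
    [[1.5,-0.7,-0.87],0],
    [[0,0,0],0],
    [[0,0,0],0],
    [[0,0,0],0],
  ],
)

```text
time_s: 33.43
ee_pos: [424.2, 311.4, 111.0]
orientation: [1.21, 1.208, -1.208]
contact_force: [-0.4, -0.2, -0.0]
finger_gap: 0.446
```

```bash
python3 - <<'E'
from h import *
o,R=pose();go([423.5,311.5,20],-1.571)
c=viewer.camera('side')
x0,y0=240,200
im=cv2.resize(c['color'][y0:y0+160,x0:x0+130],None,fx=3.7,fy=3.7,interpolation=3); cv2.imwrite('pics/s12z.png',im)
x,y,z=o['ee_pos']
for dz in(0,10,20,30): print(dz,((proj(c,[[x-11,y+19,z+dz],[x+11,y+19,z+dz]])-[x0,y0])*3.7).round().tolist())
E
```

```text
t 33.43 tcp [424.2 311.4 111. ] x [ 0.001  0.    -1.   ] y [ 1.    -0.     0.001] z [-0. -1. -0.] gap 0.446 F [-0.4 -0.2 -0. ] j1,6 [0.53 2.1 ]
t 33.43 tcp [424.2 311.4 111. ] x [ 0.001  0.    -1.   ] y [ 1.    -0.     0.001] z [-0. -1. -0.] gap 0.446 F [-0.4 -0.2 -0. ] j1,6 [0.53 2.1 ]
shift cm [ 9.1  -0.08 -0.01] zyaw -1.571
spin about tool x (x down): -0.0 or 3.141 -3.142
0 [[235.0, 367.0], [203.0, 350.0]]
10 [[235.0, 356.0], [202.0, 338.0]]
20 [[234.0, 344.0], [201.0, 327.0]]
30 [[233.0, 332.0], [201.0, 315.0]]
```

View pics/s12z.png

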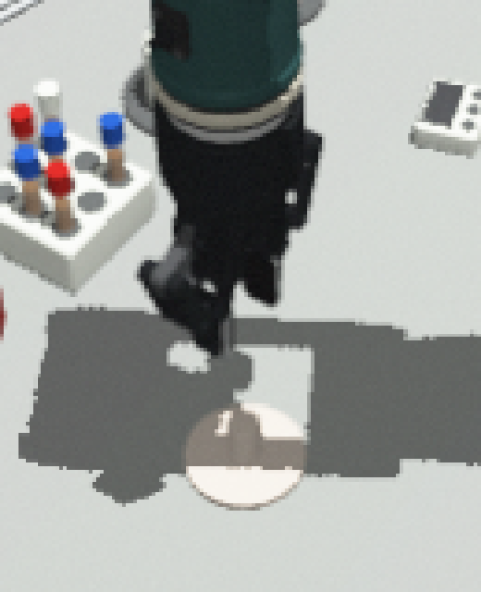

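With the gap at 0.45 the tips are about 3 mm above the TCP (bottom at zoom (218,355)). Going down part way to check alignment with the knob.

Emit:
step_arm(
  deltas=[
    [[2,-0.07,0],0],
    [[2,0,0],0],
    [[1.5,0,0],0],
    [[0.5,0,0],0],
    [[0,0,0],0],
    [[0,0,0],0],
    [[0,0,0],0],
  ],
)

```text
time_s: 34.07
ee_pos: [424.4, 311.9, 52.0]
orientation: [1.212, 1.208, -1.207]
contact_force: [-0.9, 0.5, 0.9]
finger_gap: 0.449
```

```bash
python3 - <<'E'
from h import *
go([423.5,311.5,15],-1.571)
c=viewer.camera('side')
x0,y0=260,260
im=cv2.resize(c['color'][y0:y0+90,x0:x0+90],None,fx=6,fy=6,interpolation=3); cv2.imwrite('pics/s13z.png',im)
E
```

```text
t 34.07 tcp [424.4 311.9  52. ] x [ 0.003  0.002 -1.   ] y [ 1.    -0.001  0.003] z [-0.001 -1.    -0.002] gap 0.449 F [-0.9  0.5  0.9] j1,6 [0.53 2.1 ]
shift cm [ 3.7  -0.1   0.05] zyaw -1.572
spin about tool x (x down): -0.001 or 3.141 -3.142
```

View pics/s13z.png

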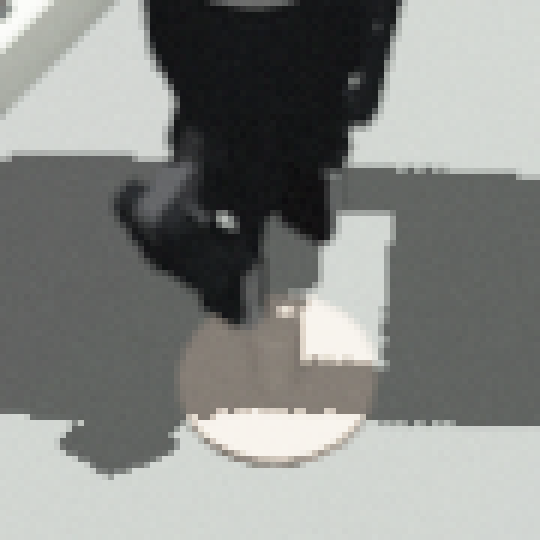

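The fingers (240,320) and (320,235) straddle the knob line at (275,350). Lowering and gripping.

Emit:
step_arm(
  deltas=[
    [[1,0,0],0],
    [[1,0,0],0],
    [[1,0,0],0],
    [[0.3,0,0],0],
    [[0,0,0],0],
    [[0,0,0],0],
  ],
)

```text
time_s: 34.62
ee_pos: [422.5, 311.4, 16.4]
orientation: [1.208, 1.209, -1.211]
contact_force: [-0.4, 0.2, -0.1]
finger_gap: 0.451
```

Emit:
step_arm(
  deltas=[
    [[0,0,0],0],
    [[0,0,0],0],
    [[0,0,0],0],
    [[0,0,0],0],
    [[0,0,0],0],
    [[0,0,0],0],
    [[0,0,0],0],
  ],
  grip=10,
  squeeze=40,
)

```text
time_s: 35.2
ee_pos: [423.5, 311.8, 17.8]
orientation: [1.21, 1.209, -1.208]
contact_force: [-0.1, -0.4, 2.8]
finger_gap: 0.203
```

Emit:
step_arm(
  deltas=[
    [[-1,0,0],0],
    [[-1.5,0,0],0],
    [[-2.5,0,0],0],
    [[0,0,0],0],
    [[0,0,0],0],
    [[0,0,0],0],
  ],
)

```text
time_s: 35.7
ee_pos: [422.5, 311.3, 66.6]
orientation: [1.208, 1.209, -1.21]
contact_force: [-1.0, 0.2, -1.1]
finger_gap: 0.199
```

```bash
python3 - <<'E'
from h import *
o,R=pose()
locs(['lid_mid','jar_mid'])
c=viewer.camera('side')
x0,y0=250,230
im=cv2.resize(c['color'][y0:y0+120,x0:x0+120],None,fx=5,fy=5,interpolation=3); cv2.imwrite('pics/s14z.png',im)
E
```

```text
t 35.7 tcp [422.5 311.3  66.6] x [-0.001 -0.001 -1.   ] y [ 1.    -0.    -0.001] z [-0.    -1.     0.001] gap 0.199 F [-1.   0.2 -1.1] j1,6 [0.53 2.1 ]
lid_mid side [421. 308.  70.] top [424. 311.  65.] tri [422.7 308.5  70.2]
jar_mid top only [661.5 -47.9  26.1] 0.91
```

View pics/s14z.png

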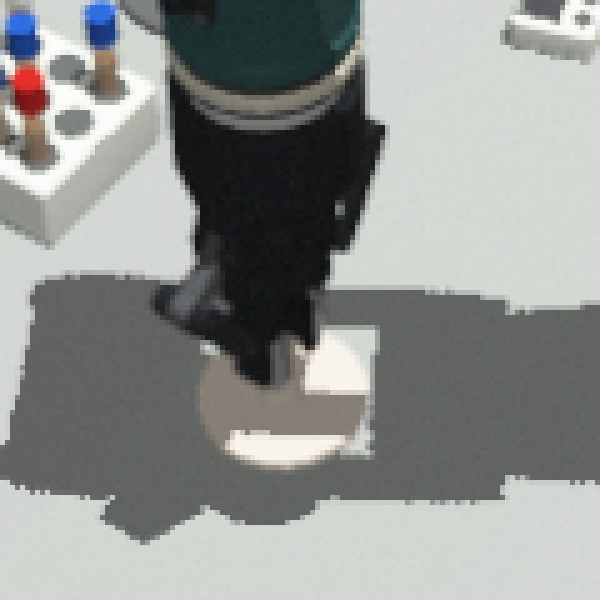

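Lid lifted by its knob (gap 0.20), level. Carrying it over the jar.

Emit:
step_arm(
  deltas=[
    [[-2.5,0,0],0],
    [[-3,0,0],0],
    [[-3,0.6,0.9],0],
    [[-2,1.2,1.8],0],
    [[0,1.6,2.4],0],
    [[0,1.7,2.55],0],
    [[0,1.7,2.55],0],
    [[0,1.7,2.55],0],
    [[0,1.7,2.55],0],
    [[0,1.7,2.55],0],
    [[0,1.7,2.55],0],
    [[0,1.7,2.55],0],
  ],
)

```text
time_s: 37.05
ee_pos: [576.5, 80.7, 171.8]
orientation: [1.209, 1.209, -1.21]
contact_force: [0.7, 0.4, -0.2]
finger_gap: 0.202
```

Emit:
step_arm(
  deltas=[
    [[0,1.7,2.55],0],
    [[0,1.7,2.55],0],
    [[0,1.7,2.55],0],
    [[0,1.6,2.4],0],
    [[0,1.2,1.8],0],
    [[0,0.6,0.9],0],
    [[0,0,0.1],0],
    [[0,0,0],0],
    [[0,0,0],0],
  ],
)

```text
time_s: 37.8
ee_pos: [660.3, -45.1, 172.1]
orientation: [1.209, 1.211, -1.209]
contact_force: [0.1, 0.6, -1.1]
finger_gap: 0.2
```

```bash
python3 - <<'E'
from h import *
go([661,-47,90])
locs(['lid_mid','jar_mid'])
E
```

```text
t 37.8 tcp [660.3 -45.1 172.1] x [-0.001  0.001 -1.   ] y [ 1.     0.001 -0.001] z [ 0.001 -1.    -0.001] gap 0.2 F [ 0.1  0.6 -1.1] j1,6 [-0.15  1.42]
shift cm [8.21 0.07 0.19] zyaw -1.57
lid_mid side [661. -46. 173.] top [662. -45. 173.] tri [661.4 -45.  172.9]
jar_mid side [661. -44.  29.] top [662. -47.  25.] tri [662.6 -47.1  26. ]
jar_mid side only [660.1 -46.9 168.9] 0.45
```

Emit:
step_arm(
  deltas=[
    [[2,0.05,0.15],0],
    [[2.5,0,0],0],
    [[2.3,0,0],0],
    [[1.6,0,0],0],
    [[0.6,0,0],0],
    [[0,0,0],0],
    [[0,0,0],0],
    [[0,0,0],0],
    [[0,0,0],0],
  ],
)

```text
time_s: 38.85
ee_pos: [662.6, -48.1, 84.5]
orientation: [1.211, 1.206, -1.207]
contact_force: [0.0, 0.1, -0.6]
finger_gap: 0.202
```

```bash
python3 - <<'E'
from h import *
go([661,-46.5,70])
c=viewer.camera('side')
overlay(c['color'],c,[(661.3,-46.5,3,32,(0,255,0)),(661.3,-46.5,64,37,(0,0,255))],'ov4.png',(260,150,360,240),6)
locs(['lid_mid'])
E
```

```text
t 38.85 tcp [662.6 -48.1  84.5] x [ 0.004 -0.001 -1.   ] y [ 1.    -0.     0.004] z [-0.    -1.     0.001] gap 0.202 F [ 0.   0.1 -0.6] j1,6 [-0.16  1.41]
shift cm [ 1.45 -0.17 -0.16] zyaw -1.571
lid_mid side [661. -55.  84.] top [665. -52.  84.] tri [661.9 -52.6  85.7]
```

View pics/ov4.png

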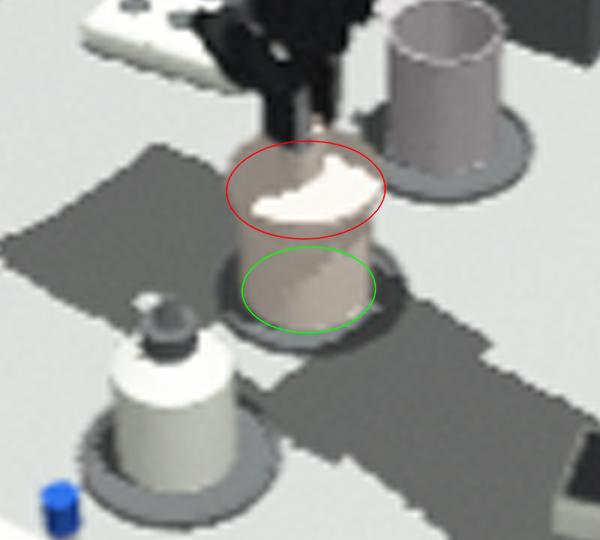

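Emit:
step_arm(
  deltas=[
    [[0.4,0,-0.05],0],
    [[0,0,0],0],
    [[0,0,0],0],
    [[0,0,0],0],
  ],
)

```text
time_s: 39.43
ee_pos: [661.2, -47.4, 77.8]
orientation: [1.209, 1.21, -1.21]
contact_force: [-0.1, -0.8, -2.1]
finger_gap: 0.2
```

Emit:
step_arm(
  deltas=[
    [[0.3,0,0],0],
    [[0,0,0],0],
    [[0,0,0],0],
    [[0,0,0],0],
  ],
)

```text
time_s: 39.77
ee_pos: [661.3, -47.5, 75.1]
orientation: [1.209, 1.209, -1.21]
contact_force: [0.6, 0.2, 0.2]
finger_gap: 0.2
```

Emit:
step_arm(
  deltas=[
    [[0.15,0,0],0],
    [[0,0,0],0],
    [[0,0,0],0],
    [[0,0,0],0],
  ],
)

```text
time_s: 40.1
ee_pos: [661.4, -47.5, 73.7]
orientation: [1.209, 1.209, -1.209]
contact_force: [0.3, 0.1, -0.3]
finger_gap: 0.203
```

```bash
python3 - <<'E'
from h import *
pose()
c=viewer.camera('side')
overlay(c['color'],c,[],'ov5.png',(260,150,360,240),6)
locs(['lid_mid','jar_mid'])
E
```

```text
t 40.1 tcp [661.4 -47.5  73.7] x [ 0. -0. -1.] y [ 1. -0.  0.] z [-0. -1.  0.] gap 0.203 F [ 0.3  0.1 -0.3] j1,6 [-0.16  1.41]
lid_mid side [660. -49.  78.] top [664. -47.  71.] tri [660.5 -47.5  79. ]
jar_mid side [658. -46.  30.] top [663. -45.  23.] tri [659.6 -45.   30.6]
```

View pics/ov5.png

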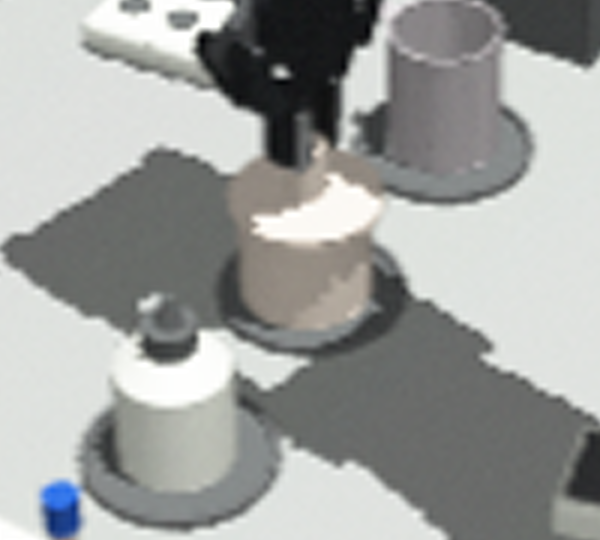

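The lid (228–384 px) is centred over the jar (240–371 px). Lowering to contact.

Emit:
step_arm(
  deltas=[
    [[0.15,0,0],0],
    [[0,0,0],0],
    [[0,0,0],0],
    [[0,0,0],0],
  ],
)

```text
time_s: 40.78
ee_pos: [661.3, -47.4, 72.1]
orientation: [1.209, 1.209, -1.21]
contact_force: [0.0, -1.2, -0.1]
finger_gap: 0.202
```

Emit:
step_arm(
  deltas=[
    [[0.15,0,0],0],
    [[0,0,0],0],
    [[0,0,0],0],
    [[0,0,0],0],
  ],
)

```text
time_s: 41.12
ee_pos: [661.6, -47.5, 70.9]
orientation: [1.21, 1.209, -1.209]
contact_force: [-0.1, 0.3, -0.1]
finger_gap: 0.199
```

Emit:
step_arm(
  deltas=[
    [[0.1,0,0],0],
    [[0,0,0],0],
    [[0,0,0],0],
    [[0,0,0],0],
  ],
)

```text
time_s: 41.45
ee_pos: [661.7, -47.5, 70.8]
orientation: [1.21, 1.208, -1.209]
contact_force: [-1.6, 0.7, 5.2]
finger_gap: 0.199
```

Emit:
step_arm(
  deltas=[
    [[0,0,0],0],
    [[0,0,0],0],
    [[0,0,0],0],
    [[0,0,0],0],
    [[0,0,0],0],
    [[0,0,0],0],
  ],
  grip=60,
)

```text
time_s: 41.95
ee_pos: [661.3, -47.4, 69.3]
orientation: [1.209, 1.21, -1.21]
contact_force: [0.2, -0.3, -0.2]
finger_gap: 0.597
```

Emit:
step_arm(
  deltas=[
    [[-1,0,0],0],
    [[-2,0,0],0],
    [[-3,0,0],0],
    [[-3,0,0],0],
    [[-3,-1,0],0],
    [[0,-3,0],0],
    [[0,-3.5,0],0],
    [[0,-3.5,0],0],
    [[0,-3.5,0],0],
    [[0,-3,0],0],
    [[0,-1,0],0],
    [[0,0,0],0],
  ],
)

```text
time_s: 42.95
ee_pos: [474.9, -47.4, 191.2]
orientation: [1.21, 1.207, -1.208]
contact_force: [0.5, -0.3, 0.1]
finger_gap: 0.603
```

Emit:
step_arm(
  deltas=[
    [[0,0,0],0],
    [[0,0,0],0],
    [[0,0,0],0],
  ],
)

```text
time_s: 43.2
ee_pos: [477.6, -47.5, 189.7]
orientation: [1.209, 1.209, -1.209]
contact_force: [0.1, 0.1, 0.1]
finger_gap: 0.6
```

```bash
python3 - <<'E'
from h import *
pose()
G=(0,255,0);Rr=(0,0,255)
it=[(661,-46.8,53,37,G),(661,-46.8,3,32,G),(661,-46.8,89,10,Rr),(671.5,-181,73,29,Rr),(645.5,79.5,81,13,Rr),(645.5,79.5,6,46,G),(660,-46.5,6,46,Rr),(671.5,-181,6,46,G)]
C=locs(['bottle_mid','jar_mid','beaker_mid','lid_mid','rack','tub','timer'])
overlay(C['side']['color'],C['side'],it,'fin_s.png',(220,110,390,290),3)
overlay(C['top']['color'],C['top'],it,'fin_t.png',(230,110,480,240),3)
E
```

```text
t 43.2 tcp [477.6 -47.5 189.7] x [ 0. -0. -1.] y [ 1. -0.  0.] z [-0. -1.  0.] gap 0.6 F [0.1 0.1 0.1] j1,6 [-0.22  1.35]
bottle_mid side [646.  77.  44.] top [646.  78.  45.] tri [645.4  77.8  45.1]
jar_mid side only [661.5 -44.9  30.3] 0.81
beaker_mid side [ 670. -182.   36.] top [ 671. -184.   37.] tri [ 671.9 -185.    33.2]
lid_mid side [661. -51.  71.] top [663. -50.  71.] tri [661.9 -50.5  72. ]
rack side [639. 228.  -0.] top [631. 227.   4.] tri [633.9 228.7   2.6]
rack side [632. 375.   4.] top [629. 365.  -4.] tri [633.6 368.2  -6. ]
rack side only [ 695.3 -325.2   -0.8] 0.36
tub side [ 693. -325.   -1.] top [ 694. -321.   -3.] tri [ 691.3 -319.9    2.3]
timer side [465.  -6.  -3.] top [466.  -2.  -1.] tri [464.7  -2.9  -0.7]
```

View pics/fin_s.png

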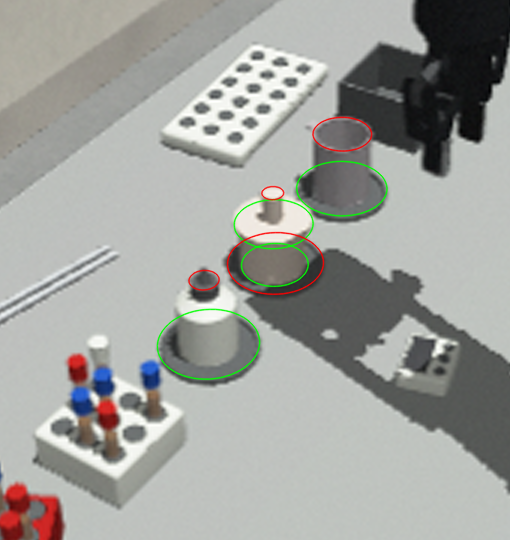

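View pics/fin_t.png

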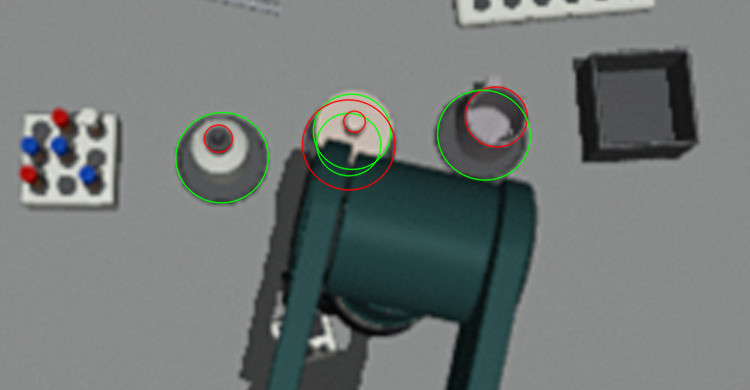

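Side view: everything sits in place, with the lid disc at (272,222) and the knob matching its ring at (273,193). The arm hides part of the top view, so I'll move it aside for a clear final check.

Emit:
step_arm(
  deltas=[
    [[0,-0.5,1],0],
    [[0,-1,2.5],0],
    [[0,-1,2.5],0],
    [[0,-1,2.5],0],
    [[0,-1,2.5],0],
    [[0,-1,2.5],0],
    [[0,-1,2.5],0],
    [[0,-1,2.5],0],
    [[0,-1,2.5],0],
    [[0,0,2],0],
    [[0,0,0],0],
    [[0,0,0],0],
  ],
)

```text
time_s: 45.0
ee_pos: [390.5, -278.3, 189.6]
orientation: [1.211, 1.209, -1.211]
contact_force: [-0.0, 0.1, -0.9]
finger_gap: 0.6
```

```bash
python3 - <<'E'
from h import *
pose()
G=(0,255,0);Rr=(0,0,255)
C=locs(['jar_mid','lid_mid','beaker_mid','bottle_mid'])
it=[(661,-46.8,59,37,G),(661,-46.8,89,10,Rr),(671.5,-181,73,29,Rr),(645.5,79.5,81,13,Rr)]
overlay(C['top']['color'],C['top'],it,'fin_t2.png',(270,120,430,200),5)
overlay(C['side']['color'],C['side'],it+[(661,-46.8,3,32,G)],'fin_s2.png',(260,130,360,230),6)
E
```

```text
t 45.0 tcp [ 390.5 -278.3  189.6] x [-0.     0.001 -1.   ] y [ 1.    -0.003 -0.   ] z [-0.003 -1.    -0.001] gap 0.6 F [-0.   0.1 -0.9] j1,6 [-0.74  0.84]
jar_mid side [663. -43.  30.] top [663. -49.  23.] tri [664.2 -47.4  26. ]
lid_mid side [658. -49.  73.] top [664. -47.  68.] tri [660.2 -47.6  73.5]
beaker_mid side [ 670. -182.   35.] top [ 678. -186.   37.] tri [ 678.1 -189.1   27.5]
bottle_mid side only [642.7  76.8  47.2] 0.64
```

View pics/fin_t2.png

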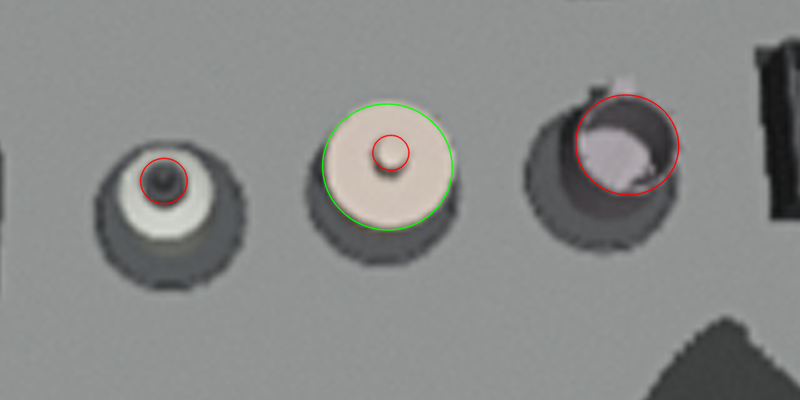

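View pics/fin_s2.png

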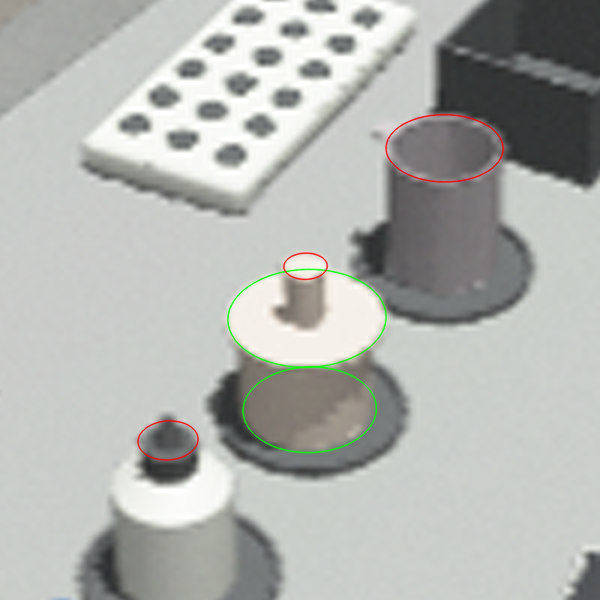

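In both clear views the lid disc (387,166), knob, beaker rim (627,145) and bottle cap (163,181) match the expected outlines to within about 2–3 mm. Handing in.

```bash
python3 -c "
from cell import job; print(job.sign_off())"
```

```text
the job is handed in; nothing more can be done
None
```

I set out the line and handed it in at about 45 s. The bottle stands in the holder by the white tube rack, the beaker in the holder by the tub, and the jar in the middle holder with its lid on top.

**Last checks:**
- **Placement:** in both clear views the bottle cap, the beaker rim and the lid with its knob match the expected outlines to about 2–3 mm. The jar, judged mainly from the side view, sits within about 1–2 mm of its holder's centre. All stand upright.
- **Released:** the gripper is open and well clear, and the force reads about zero.
- **Rack, tub, timer:** all three read the same as at the start to within the networks' 4 mm.

**What disagreed:**
- **Finger height:** the pads stood higher above the reported TCP than the text implies, with the open tips about 21 mm above it. My first close on the bottle therefore caught only its shoulder, with about 5 N. I opened, went 24 mm lower and gripped the body; the bottle stayed upright and where it was.
- **Network readings:** single readings sometimes differed by 5–8 mm, mostly for the beaker. For its final place I relied on the side view and the outline match instead; one late two-view estimate put it about 10 mm off centre, still inside its 16 mm limit.

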